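Cull the uncapped vials, load the rest on the shaker and set its speed

TASK

Get this batch of amber vials ready for shaking: push open the sprung flap in the top of the grey glass-waste box and drop every vial that has lost its cap through the slot, letting the flap shut behind it, and stand every capped vial upright in the rimmed tray of the shaker. Only when all vials are dealt with, turn the small inner speed knob on the shaker clockwise until its pointer is at the long middle mark, without dragging the outer timer ring. No capped vial may go into the waste, and the other things on the freezer stay where they are.

Things in the scene. Friction and masses are not known exactly. Their poses are not given: they have to be found in the camera images.
- slot (a point): centre of the slot in the glass-waste box's top, 180 mm up: a fixed grey steel box 150 x 156 x 180 mm (x, y, z of its frame), walls 4 mm. x points away from the robot across the slot, y along it. The slot is 74 mm (x) by 114 mm (y), closed flush by the flap; its centre is 24 mm nearer the robot than the box's middle
- flap (a joint): sprung steel push flap closing the slot, 71 mm (x) by 111 mm (y), 3 mm thick, hinged on the slot's far (+x) edge; pushed from above, its near edge swings down into the box. 0 = shut, up to 1.3 rad; a spring (0.25 N at the near edge shut, 0.7 N open) shuts it again. An upright vial falls past only while it is held over 0.9 rad: e.g. fingertips 50 to 55 mm below the top, 24 mm from the near edge
- bin_inside (a point): middle of the inner floor of the glass-waste box (5 mm above the work surface, hidden); axes as the box's. Inside it is 142 mm in x and 148 mm in y; a steep chute inside, under the slot, slides what falls in to the far side
- tray_floor (a point): centre of the ribbed mat in the shaker's tray, 92 mm up; x away from the robot, y left. The shaker: fixed white machine 412 x 305 mm (x, y), control panel (61 mm high) along its near side, aluminium tray behind it, centred in y. Inside its rim the tray is 200 mm (x) by 250 mm (y); the rim stands 10 mm above the mat, 3 mm thick. The tray does not move
- speed_knob (a joint): small inner knob of the coaxial pair on the shaker's panel: upright aluminium cylinder 18.4 mm across, 23 mm high, 2 mm above the outer ring, black pointer line on top and side. Rad, 0 = left stop, grows clockwise seen from above to 4.71; stays where left (drag 0.02 N m). 2.356 = pointer at the long middle mark of the white scale (straight along the shaker's +x)
- speed_knob_mid (a point): point on the vertical axis of the two knobs, half-way up the small inner knob, 87 mm above the work surface (top of the inner knob at 99 mm, its foot at 76 mm, top of the outer ring at 74 mm; the scale panel at 61 mm); axes as the shaker's
- timer_ring (a joint): the large outer ring of the coaxial pair (shaking time, already set): black knurled, 44 mm in diameter, 13 mm high, standing on the panel under and round the foot of the inner knob. Rad, clockwise seen from above; turns very easily (0.006 N m)
- timer_mark (a point): white line on the top of the outer ring, 20 mm from its axis
- capped_0_mid (a point): amber vial with a screw cap on (caps of any colour), 27 mm in diameter, 58 mm high (cap 24 mm in diameter, top 12 mm), about 30 g, smooth, its foot rounded so that it tips over easily; this point is on its axis half-way up (29 mm), z along the axis, up. May be absent
- capped_1_mid (a point): amber vial with a screw cap on (caps of any colour), 27 mm in diameter, 58 mm high (cap 24 mm in diameter, top 12 mm), about 30 g, smooth, its foot rounded so that it tips over easily; this point is on its axis half-way up (29 mm), z along the axis, up. May be absent
- capped_2_mid (a point): amber vial with a screw cap on (caps of any colour), 27 mm in diameter, 58 mm high (cap 24 mm in diameter, top 12 mm), about 30 g, smooth, its foot rounded so that it tips over easily; this point is on its axis half-way up (29 mm), z along the axis, up. May be absent
- uncapped_0_mid (a point): amber vial that has lost its cap: bare threaded open neck, 27 mm in diameter up to 37 mm, neck 18 mm in diameter, 55 mm high, about 26 g, smooth (friction about 0.36); this point is on its axis half-way up (27.5 mm), z along the axis, up. May be absent
- uncapped_1_mid (a point): amber vial that has lost its cap: bare threaded open neck, 27 mm in diameter up to 37 mm, neck 18 mm in diameter, 55 mm high, about 26 g, smooth (friction about 0.36); this point is on its axis half-way up (27.5 mm), z along the axis, up. May be absent
- uncapped_2_mid (a point): amber vial that has lost its cap: bare threaded open neck, 27 mm in diameter up to 37 mm, neck 18 mm in diameter, 55 mm high, about 26 g, smooth (friction about 0.36); this point is on its axis half-way up (27.5 mm), z along the axis, up. May be absent
- uncapped_3_mid (a point): amber vial that has lost its cap: bare threaded open neck, 27 mm in diameter up to 37 mm, neck 18 mm in diameter, 55 mm high, about 26 g, smooth (friction about 0.36); this point is on its axis half-way up (27.5 mm), z along the axis, up. May be absent
- loupe: bystander: black eyepiece loupe standing among the vials, 37 mm across, 36 mm high; origin at the centre of its underside
- bottle_125: bystander: small white sample bottle behind, 46 mm across, 92 mm high; origin at the centre of its underside
Mind the look-alikes: they are no part of the job. What is shaped like the part that bears capped_2_mid but red is not meant. What is shaped like the part that bears uncapped_0_mid but yellow is not meant.

How it is judged:
By the outcome, as a careful person would: the job done as asked, in the order asked, and still so for the second after the job is handed in, with the robot touching nothing.
Of uncapped_0, uncapped_1, uncapped_2, uncapped_3 only 3 to 4 are there at a start; the rules pass over those that are not, and their reading is None.
Of capped_0, capped_1, capped_2 only 2 to 3 are there at a start; the rules pass over those that are not, and their reading is None.
At some moment in a run one of uncapped_0, uncapped_1, uncapped_2, uncapped_3 may be knocked a few centimetres aside while the robot is not near it.
Once in a run the grip may slacken for a moment while it holds something.
It also fails if it takes over 210 s, if anything falls off the work surface, if the arm or the gripper's body presses on something with over 40 N, if the wrist force passes 120 N, or if a joint passes its speed limit or range.

ROBOT

A 6-joint arm with a two-finger parallel gripper is mounted at the origin on a cart in front of the work surface, level with it; the furniture and walls round the work are solid. World frame = base frame: x ahead of the robot, y to its left, z up, the work surface at z = 0. Lengths are in m, angles in rad, forces in N, time in s.
With the tool pointing down it reaches from about 0.25 to 0.775 m from the base axis. Payload 4 kg.
Tool frame: the origin (TCP) lies at the very end of the fingers, on their centre line; the grasp point (between the pads) lies 19 mm behind it; y points along the fingers, x is the direction in which the jaws open and shut, and the axes are right-handed (so a half turn about y gives the same grasp; the last joint's range is limited). The gripper opens to 94 mm and grips with 3 to 60 N. Pads are 16 mm wide; open, the fingers measure 119 mm over their backs; the gripper's body (75 mm by 177 mm) begins 78 mm behind the grasp point.
Start: joints at [1.05, 0.087, 1.371, -0, 1.684, -0.103], TCP at [0.223, 0.503, 0.206] pointing down, gripper open.
Joint ranges: [-3.1, 3.1], [-0.76, 2.03], [0.27, 2.55], [-1.08, 4.22], [0.17, 2.65], [-2.57, 2.57]. Speed limits (rad/s): [2.79, 2.79, 3.14, 3.14, 3.14, 3.14].

INTERFACE

Orientations are given as [roll, pitch, yaw] about the fixed x, y, z axes, in that order (R = Rz(yaw) Ry(pitch) Rx(roll)).
In Python, from bench import robot gives the robot as it stands.
- The arm moves only by the shell command python3 -m handwheel 'ROWS' [OPENING]. ROWS is JSON, a list of rows, each an object with "delta_pos": the shift along the tool's x, y, z in mm, a list of three; "yaw": the turn about the tool's y in rad. A call has 1 to 12 rows; each row is the pose to reach, as a shift and turn from the pose commanded when the call began, along the tool's axes at that moment; what a row does not reach only later rows make up. A row lasts 1/10 s, in which the tool goes at most 50 mm and 8.59 degrees, less where a joint would pass 70% of its speed; a pose out of reach is approached as far as the arm can. A call with a gripper value outside its range is refused whole. OPENING is the closure in counts, from 0 (fully open) to 255 (shut), set as the call begins (- or left out, the last holds). The fingers move at their own pace and stop on an object; the grip force is fixed at half the most. Time passes only in rows, so rows that repeat a pose let the fingers close. It gives the time, the measured TCP pose, the force and the opening at its end, in the units of the state.
- robot.get_obs(): the state, without advancing time (a new reading comes with each control period).
- robot.snapshot(name): name is "scene" or "top" or "wrist"; returns a dict with "image" (480x640x3 uint8, red, green, blue), "fx", "fy", "cx", "cy" (pixels), "rvec" (rotation vector, rad) and "tvec" (3), from world to camera coordinates, as OpenCV has them. Camera axes: x right, y down, z forward; pixel columns grow to the right and rows downward; lengths in m; the calibration is good to about 2 mm. A picture is of the moment at which its call begins. There is no depth.
- robot.close_job(): hands the job in, once; it reports no verdict.
The state is a dict: "time": time; "joint_positions": joint angles; "qvel": joint speeds; "joint_torque": joint torques, N m; "tool_pos": TCP position; "ee_rot": TCP orientation; "wrist_force": force on the tool from outside, world axes, zero at the start; "wrist_torque": the same for the moment, N m; "width": finger opening in m.
Only numpy, scipy, OpenCV 4.12 (cv2) and the standard library are available. Lean on these libraries where they do the work, as an engineer would, in place of code of your own. Each camera call takes 0.05 s, during which the arm holds its last target.

## Working session

There is one attempt and no reset: what is moved stays moved. The work goes in short steps, Python scripts to look and compute and a shell command to move; the robot and the scene stay as the last step left them, time stands still between calls to the robot, and variables do not carry over. Pictures are saved under pics/ and viewed, and the job is handed in when it is done.

```bash
ls; mkdir -p pics; python3 - <<'E'
from bench import robot
import cv2
o=robot.get_obs(); print(o)
for n in ["scene","top","wrist"]:
    s=robot.snapshot(n); cv2.imwrite(f"pics/{n}0.png",s["image"][:,:,::-1]); print(n,{k:v for k,v in s.items() if k!="image"})
E
```

```text
pics
{'time': 0.0, 'joint_positions': array([ 1.04990511e+00,  8.79810001e-02,  1.37220305e+00,  1.65724621e-05,
        1.68358917e+00, -1.03099907e-01]), 'qvel': array([ 1.91539269e-03,  8.21401162e-04, -1.08572179e-03,  2.27798272e-03,
       -1.54756332e-05,  2.62086392e-03]), 'joint_torque': array([-1.98735775e-03, -3.40192258e+01, -3.02418458e+01,  7.15832482e-02,
        3.34541977e-02, -1.78117584e-04]), 'tool_pos': array([0.22289369, 0.50223395, 0.20431594]), 'ee_rot': array([-1.57055552,  0.0021673 ,  1.15300713]), 'wrist_force': array([-0.65468897,  0.44455166,  0.67332129]), 'wrist_torque': array([0.0022444 , 0.00865365, 0.0068603 ]), 'width': 0.09408027675058948}
scene {'fx': 438.5852820236621, 'fy': 438.5852820236621, 'cx': 322.88102223421146, 'cy': 237.9215635790513, 'rvec': array([ 1.70608315, -1.22163361,  0.79787106]), 'tvec': array([-0.32715759,  0.30994056,  0.45255236])}
top {'fx': 502.37554151679853, 'fy': 502.37554151679853, 'cx': 319.5342714718217, 'cy': 242.07116649285007, 'rvec': array([ 2.11766921, -2.13905183,  0.17696174]), 'tvec': array([-0.16227207,  0.57923183,  1.06372148])}
wrist {'fx': 398.37406249258817, 'fy': 398.37406249258817, 'cx': 319.53590410320055, 'cy': 236.59089151270575, 'rvec': array([-2.4590197 , -1.59888145, -0.19208136]), 'tvec': array([-0.5494108 , -0.02645914,  0.38988322])}
```

View pics/scene0.png

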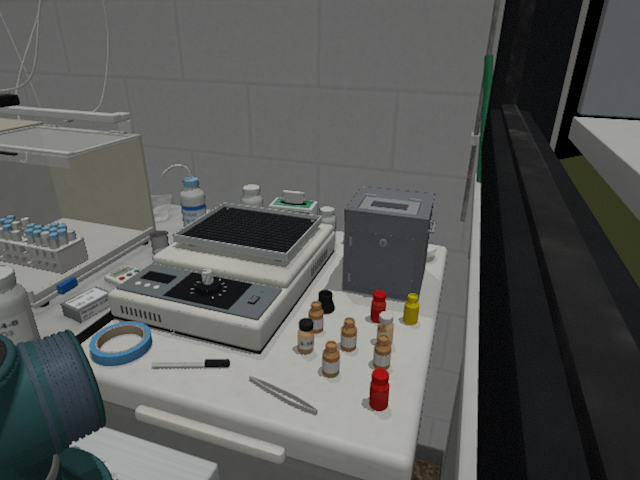

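View pics/top0.png

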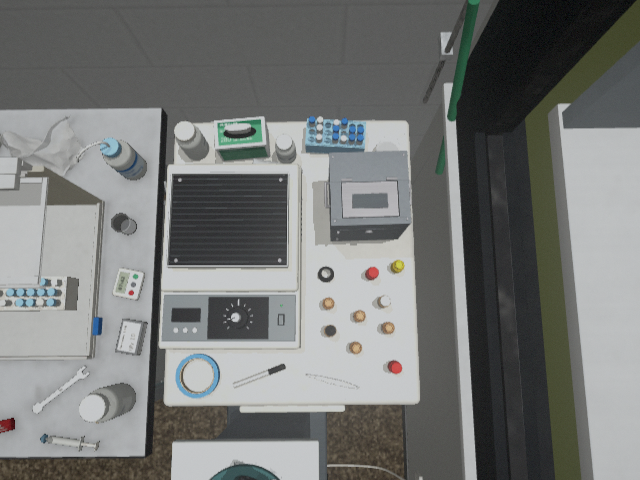

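View pics/wrist0.png

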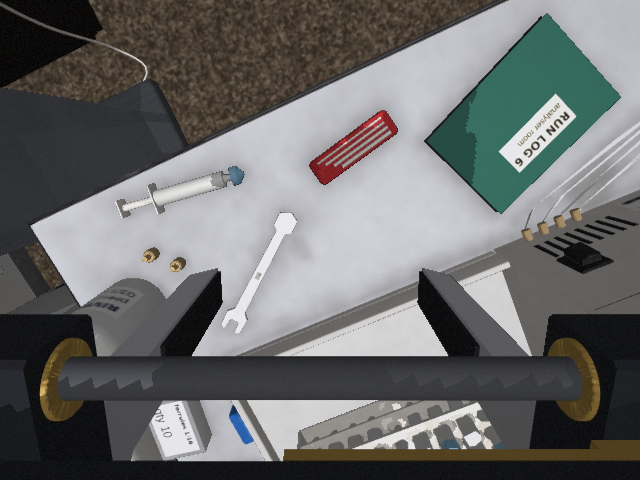

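```bash
cat > h.py <<'E'
from bench import robot
import cv2, numpy as np
def cam(n):
    s=robot.snapshot(n); s["K"]=np.array([[s["fx"],0,s["cx"]],[0,s["fy"],s["cy"]],[0,0,1]]); s["R"]=cv2.Rodrigues(np.array(s["rvec"]))[0]; s["t"]=np.array(s["tvec"]); return s
def pix2(s,u,v,z):
    d=s["R"].T@np.array([(u-s["cx"])/s["fx"],(v-s["cy"])/s["fy"],1]); c=-s["R"].T@s["t"]
    return c+d*(z-c[2])/d[2]
def proj(s,p):
    q=s["R"]@np.array(p)+s["t"]; return s["fx"]*q[0]/q[2]+s["cx"], s["fy"]*q[1]/q[2]+s["cy"]
def crop(s,x0,y0,x1,y1,k,name):
    im=s["image"][y0:y1,x0:x1,::-1]; cv2.imwrite("pics/"+name,cv2.resize(im,None,fx=k,fy=k,interpolation=cv2.INTER_CUBIC))
E
python3 - <<'E'
from h import *
s=cam("scene"); crop(s,280,270,440,420,5,"sc1.png")
t=cam("top"); crop(t,300,250,420,390,4,"tp1.png"); crop(t,150,140,420,400,3,"tp2.png") if 0 else None
crop(t,160,280,300,350,5,"tp3.png")
E
```

```text
(no output)
```

View pics/sc1.png

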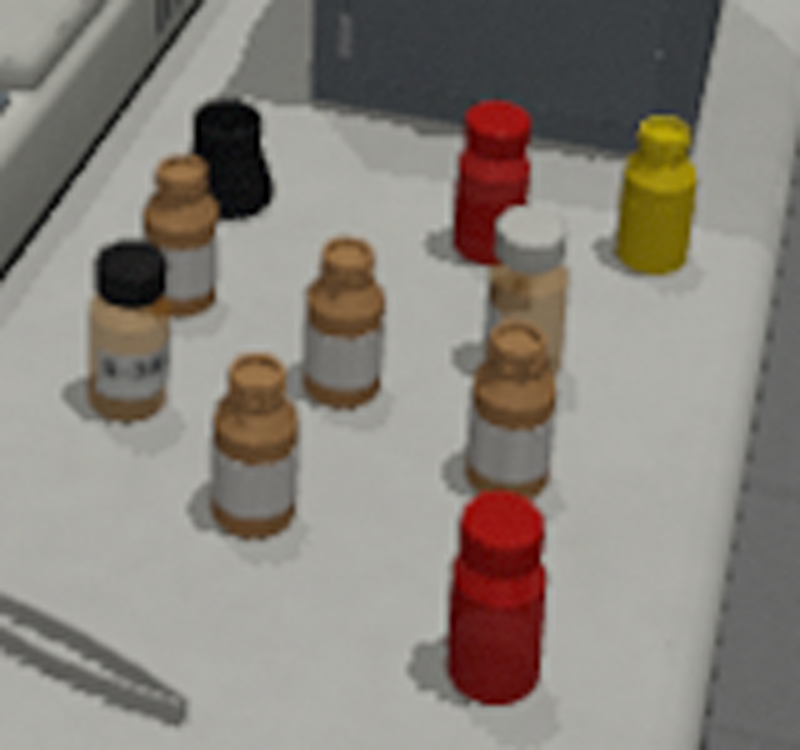

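View pics/tp1.png

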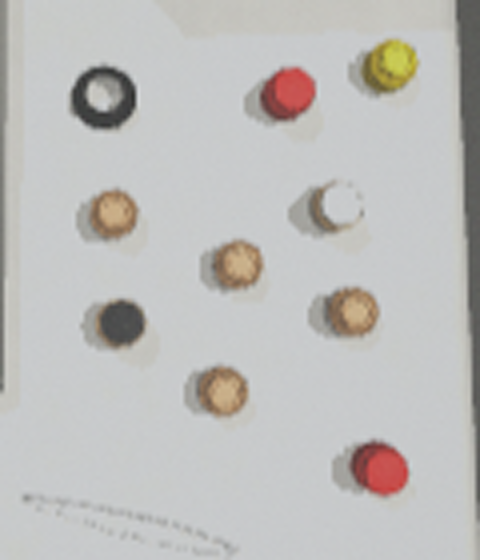

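View pics/tp3.png

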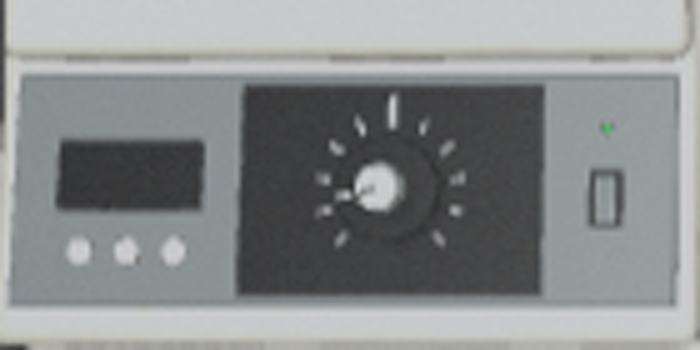

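```bash
python3 - <<'E'
from h import *
t=cam("top"); s=cam("scene")
c=lambda u,v,k,x0,y0:(x0+(u+.5)/k-.5,y0+(v+.5)/k-.5)
P={'U_a':(115,213,.055),'U_b':(241,264,.055),'U_c':(353,311,.055),'U_d':(225,390,.055),'C_blk':(123,322,.058),'C_wht':(343,204,.058),'red1':(290,92,.058),'red2':(383,469,.058),'yel':(395,63,.055),'loupe':(105,95,.036)}
for k,(u,v,z) in P.items():
    p=pix2(t,*c(u,v,4,300,250),z); q=proj(s,p); print(k,p.round(4),"scene crop",((np.array(q)-[280,270])*5).round(0))
# tray corners & box in top
# knob
for z,uv in ((.099,(379,187)),(.061,(392,95))): print(pix2(t,*c(*uv,5,160,280),z))
for n,uv,z in (('trayUL',(174,176),.092),('trayUR',(287,176),.092),('trayLL',(169,267),.092),('trayLR',(289,267),.092),('slotUL',(342,181),.18),('slotUR',(398,180),.18),('slotLL',(343,219),.18),('slotLR',(401,217),.18),('boxTL',(329,154),.18),('boxTR',(407,152),.18),('boxLL',(330,228),.18),('boxLR',(409,225),.18),('shUL',(167,165),.06),('panLL',(161,341),.06),('panLR',(297,341),.06)):
    print(n,pix2(t,*uv,z).round(4))
for p in ((.75,-.1,.18),): print(proj(t,p))
crop(t,155,150,305,280,5,"tp4.png"); crop(t,315,140,425,250,5,"tp5.png")
E
```

```text
U_a [ 0.4432 -0.1859  0.055 ] scene crop [183. 163.]
U_b [ 0.4153 -0.2533  0.055 ] scene crop [350. 245.]
U_c [ 0.3898 -0.3126  0.055 ] scene crop [514. 328.]
U_d [ 0.3491 -0.2432  0.055 ] scene crop [261. 360.]
C_blk [ 0.3852 -0.1895  0.058 ] scene crop [135. 250.]
C_wht [ 0.4466 -0.3087  0.058 ] scene crop [536. 218.]
red1 [ 0.5074 -0.2818  0.058 ] scene crop [494. 112.]
red2 [ 0.3077 -0.3253  0.058 ] scene crop [502. 504.]
yel [ 0.5231 -0.3398  0.055 ] scene crop [662. 126.]
loupe [ 0.5093 -0.1814  0.036 ] scene crop [229. 112.]
[0.41378047 0.00681299 0.099     ]
[0.45391228 0.00854025 0.061     ]
trayUL [0.7201 0.1482 0.092 ]
trayUR [ 0.7172 -0.0988  0.092 ]
trayLL [0.52   0.1507 0.092 ]
trayLR [ 0.5174 -0.1033  0.092 ]
slotUL [ 0.6779 -0.2148  0.18  ]
slotUR [ 0.6787 -0.3263  0.18  ]
slotLL [ 0.6004 -0.2154  0.18  ]
slotLR [ 0.6032 -0.3295  0.18  ]
boxTL [ 0.7346 -0.1896  0.18  ]
boxTR [ 0.7369 -0.3465  0.18  ]
boxLL [ 0.5826 -0.1896  0.18  ]
boxLR [ 0.5869 -0.3446  0.18  ]
shUL [0.7562 0.1749 0.06  ]
panLL [0.3658 0.171  0.06  ]
panLR [ 0.3631 -0.1183  0.06  ]
(np.float64(284.5447864725686), np.float64(147.22259702385276))
```

View pics/tp5.png

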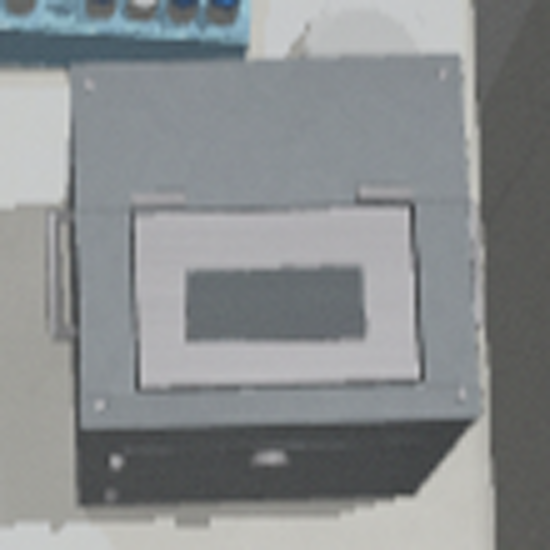

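View pics/tp4.png

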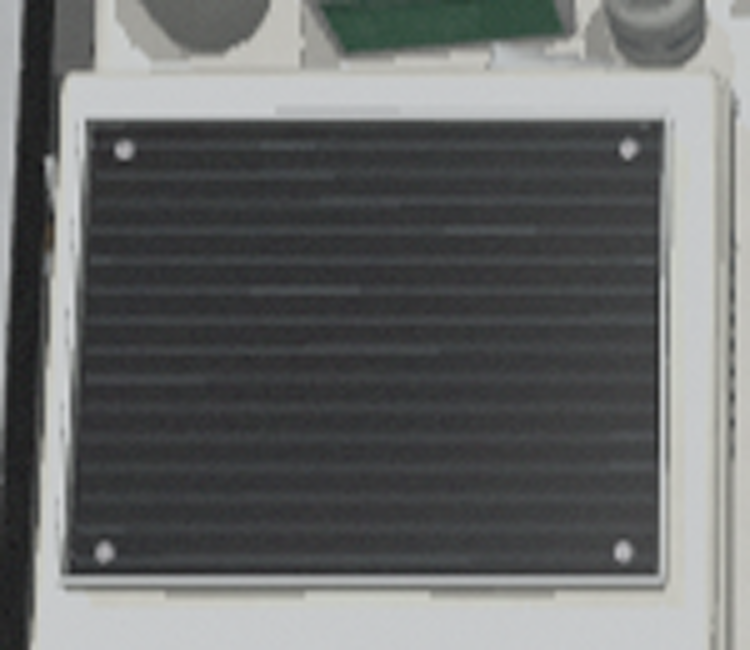

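```bash
cat >> h.py <<'E'
def plan(x,y,z,psi):
    o=robot.get_obs(); r=o["ee_rot"]; 
    from scipy.spatial.transform import Rotation as Ro
    R=Ro.from_euler("xyz",r).as_matrix(); d=R.T@(np.array([x,y,z])-o["tool_pos"])*1000
    yaw=(r[2]-psi); print("at",o["tool_pos"].round(4),"rpy",r.round(3),"w",round(o["width"],4),"t",round(o["time"],2)); print("delta",d.round(1),"yaw",round(yaw,3))
E
python3 -c "
from h import *
plan(.349,-.243,.26,-1.571)"
```

```text
at [0.2231 0.5026 0.2052] rpy [-1.571  0.     1.153] w 0.0942 t 0.35
delta [-630.4  -54.5 -417.6] yaw 2.724
```

```bash
python3 -m handwheel '[{"delta_pos":[0,-50,0],"yaw":0},{"delta_pos":[-30,-75,-20],"yaw":0.15},{"delta_pos":[-630,-75,-417],"yaw":1.5},{"delta_pos":[-630,-75,-417],"yaw":1.5},{"delta_pos":[-630,-75,-417],"yaw":1.5},{"delta_pos":[-630,-75,-417],"yaw":1.5},{"delta_pos":[-630,-75,-417],"yaw":1.5},{"delta_pos":[-630,-75,-417],"yaw":1.5},{"delta_pos":[-630,-75,-417],"yaw":1.5},{"delta_pos":[-630,-75,-417],"yaw":2.724},{"delta_pos":[-630,-75,-417],"yaw":2.724},{"delta_pos":[-630,-75,-417],"yaw":2.724}]' 120; python3 -c "
from h import *
plan(.349,-.243,.26,-1.571)"
```

```text
time: 1.55
tool_pos: [0.3119, -0.0278, 0.2809]
ee_rot: [-1.57, -0.002, -0.503]
wrist_force: [1.4, 0.7, 0.0]
width: 0.0497
at [ 0.3119 -0.0278  0.2809] rpy [-1.57  -0.002 -0.503] w 0.0497 t 1.55
delta [ 136.2   21.  -170.7] yaw 1.068
```

```bash
python3 -m handwheel '[{"delta_pos":[136,21,-171],"yaw":1.068},{"delta_pos":[136,21,-171],"yaw":1.068},{"delta_pos":[136,21,-171],"yaw":1.068},{"delta_pos":[136,21,-171],"yaw":1.068},{"delta_pos":[136,21,-171],"yaw":1.068},{"delta_pos":[136,100,-171],"yaw":1.068},{"delta_pos":[136,100,-171],"yaw":1.068},{"delta_pos":[136,100,-171],"yaw":1.068},{"delta_pos":[136,100,-171],"yaw":1.068},{"delta_pos":[136,100,-171],"yaw":1.068}]'; python3 - <<'E'
from h import *
plan(.349,-.243,.12,-1.571)
s=cam("wrist"); cv2.imwrite("pics/w1.png",s["image"][:,:,::-1]); 
for n,p in (('U_d',(.349,-.243,.055)),('Ub',(.4153,-.2533,.055))): print(n,proj(s,p))
s=cam("scene"); crop(s,280,270,440,420,5,"sc2.png")
E
```

```text
time: 2.55
tool_pos: [0.3513, -0.2418, 0.183]
ee_rot: [-1.568, -0.003, -1.563]
wrist_force: [0.4, 0.8, -0.1]
width: 0.0497
at [ 0.3513 -0.2418  0.183 ] rpy [-1.568 -0.003 -1.563] w 0.0497 t 2.55
delta [ 1.  63.  -2.5] yaw 0.008
U_d (np.float64(319.9924699992522), np.float64(233.71733228932592))
Ub (np.float64(334.365319564189), np.float64(148.37809448774186))
```

View pics/w1.png

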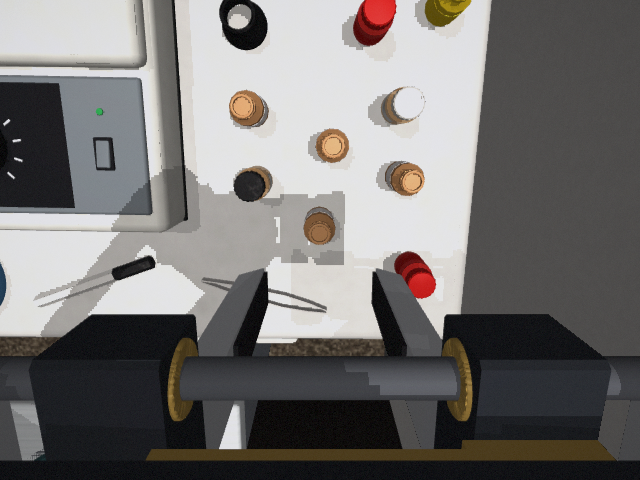

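View pics/sc2.png

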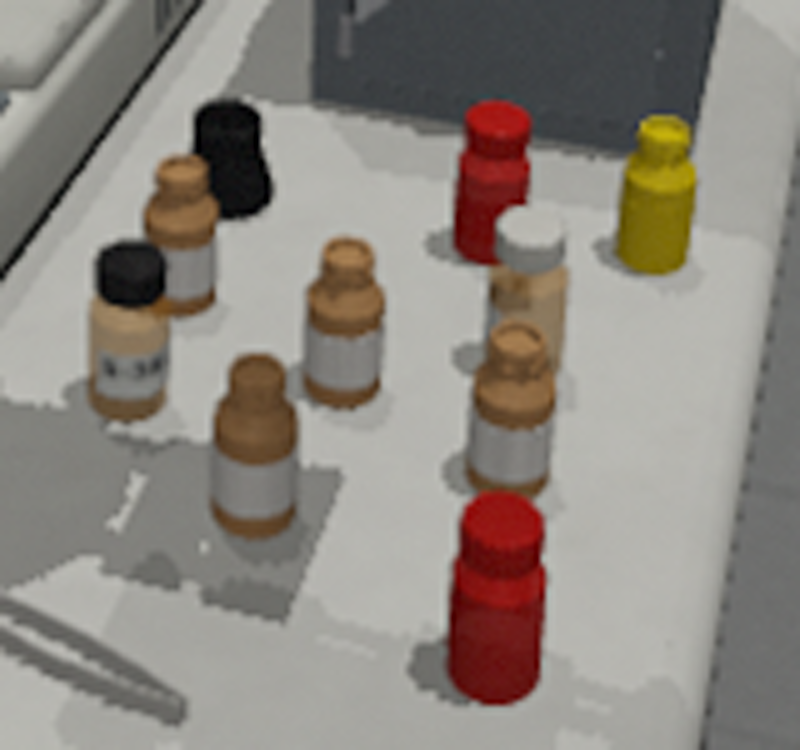

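```bash
python3 -m handwheel '[{"delta_pos":[1,50,-2],"yaw":0.008},{"delta_pos":[1,100,-2],"yaw":0.008},{"delta_pos":[1,140,-2],"yaw":0.008},{"delta_pos":[1,165,-2],"yaw":0.008},{"delta_pos":[1,176,-2],"yaw":0.008},{"delta_pos":[1,176,-2],"yaw":0.008},{"delta_pos":[1,176,-2],"yaw":0.008}]'; python3 -m handwheel '[{"delta_pos":[0,0,0],"yaw":0},{"delta_pos":[0,0,0],"yaw":0},{"delta_pos":[0,0,0],"yaw":0},{"delta_pos":[0,0,0],"yaw":0},{"delta_pos":[0,0,0],"yaw":0}]' 255
```

```text
time: 3.35
tool_pos: [0.3497, -0.2432, 0.0064]
ee_rot: [-1.568, -0.002, -1.573]
wrist_force: [0.9, -0.6, -0.3]
width: 0.05
time: 3.85
tool_pos: [0.3489, -0.2425, 0.0054]
ee_rot: [-1.569, -0.001, -1.573]
wrist_force: [0.3, -0.0, 5.1]
width: 0.0265
```

```bash
python3 -m handwheel '[{"delta_pos":[0,-30,0],"yaw":0},{"delta_pos":[0,-80,0],"yaw":0},{"delta_pos":[0,-130,0],"yaw":0},{"delta_pos":[0,-180,0],"yaw":0},{"delta_pos":[0,-240,0],"yaw":0},{"delta_pos":[0,-240,40],"yaw":0},{"delta_pos":[14,-240,90],"yaw":0},{"delta_pos":[28,-240,140],"yaw":0},{"delta_pos":[28,-240,190],"yaw":0},{"delta_pos":[28,-240,240],"yaw":0},{"delta_pos":[28,-240,274],"yaw":0},{"delta_pos":[28,-240,274],"yaw":0}]'; python3 - <<'E'
from h import *
plan(.624,-.271,.19,-1.571)
s=cam("wrist"); cv2.imwrite("pics/w2.png",s["image"][:,:,::-1]); 
for p in ((.601,-.271-.057,.18),(.601,-.271+.057,.18),(.675,-.271+.057,.18),(.675,-.271-.057,.18)): print(proj(s,p))
s=cam("top"); crop(s,300,140,425,390,2.4,"t2.png")
E
```

```text
time: 5.05
tool_pos: [0.6255, -0.2696, 0.2387]
ee_rot: [-1.576, 0.004, -1.57]
wrist_force: [-0.5, 0.5, -1.3]
width: 0.0264
at [ 0.6255 -0.2696  0.2387] rpy [-1.576  0.004 -1.57 ] w 0.0264 t 5.05
delta [ 1.5 48.7 -1.2] yaw 0.001
(np.float64(410.46331372577015), np.float64(291.57449462442446))
(np.float64(231.98823683032717), np.float64(291.11920075046805))
(np.float64(225.42622209249993), np.float64(174.4710625027495))
(np.float64(417.4958040890488), np.float64(174.71020741204873))
```

View pics/w2.png

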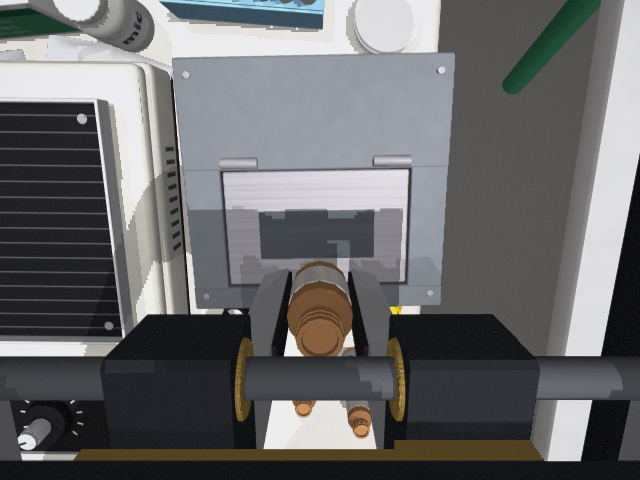

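View pics/t2.png

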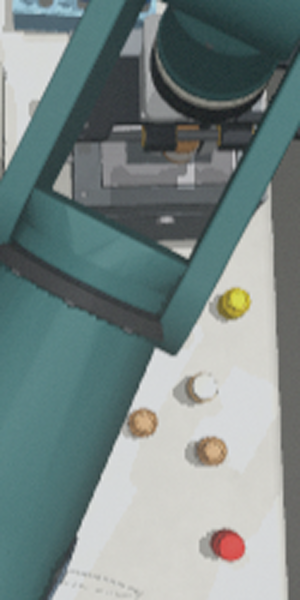

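```bash
python3 -m handwheel '[{"delta_pos":[0,35,1],"yaw":0},{"delta_pos":[0,60,1],"yaw":0},{"delta_pos":[0,80,1],"yaw":0},{"delta_pos":[0,95,1],"yaw":0},{"delta_pos":[0,105,1],"yaw":0},{"delta_pos":[0,112,1],"yaw":0},{"delta_pos":[0,112,1],"yaw":0},{"delta_pos":[0,112,1],"yaw":0}]';  python3 - <<'E'
from h import *
plan(.626,-.269,.126,-1.571)
s=cam("wrist"); cv2.imwrite("pics/w3.png",s["image"][:,:,::-1]); 
s=cam("scene"); crop(s,330,170,450,310,4,"s3.png")
E
```

```text
time: 5.95
tool_pos: [0.6233, -0.2709, 0.1334]
ee_rot: [-1.57, -0.001, -1.573]
wrist_force: [-0.7, -0.6, -1.1]
width: 0.0268
at [ 0.6233 -0.2709  0.1334] rpy [-1.570e+00 -1.000e-03 -1.573e+00] w 0.0268 t 5.95
delta [-1.9  7.4  2.6] yaw -0.002
```

View pics/w3.png

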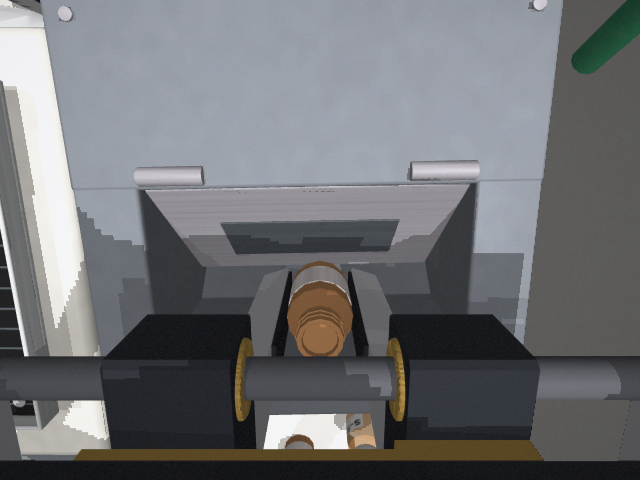

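View pics/s3.png

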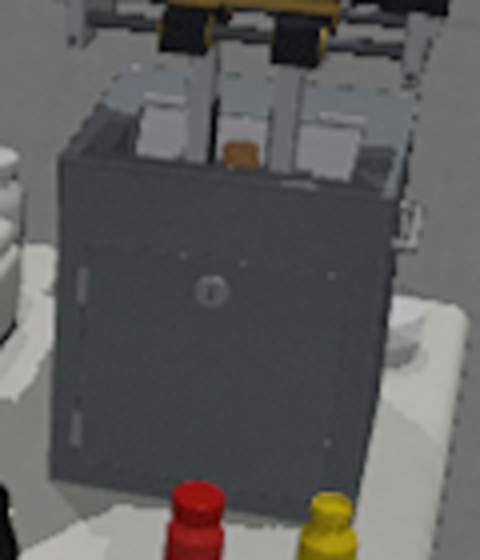

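```bash
python3 -m handwheel '[{"delta_pos":[-1,4,3],"yaw":0},{"delta_pos":[-1,8,3],"yaw":0},{"delta_pos":[-1,8,3],"yaw":0},{"delta_pos":[-1,8,3],"yaw":0}]'; python3 -m handwheel '[{"delta_pos":[0,0,0],"yaw":0},{"delta_pos":[0,0,0],"yaw":0},{"delta_pos":[0,0,0],"yaw":0},{"delta_pos":[0,0,0],"yaw":0},{"delta_pos":[0,0,0],"yaw":0},{"delta_pos":[0,0,0],"yaw":0}]' 120;  python3 - <<'E'
from h import *
s=cam("wrist"); cv2.imwrite("pics/w4.png",s["image"][:,:,::-1]); 
E
```

```text
time: 6.45
tool_pos: [0.6259, -0.2694, 0.1238]
ee_rot: [-1.572, 0.001, -1.573]
wrist_force: [-0.7, -0.1, 0.3]
width: 0.0263
time: 7.05
tool_pos: [0.6263, -0.2697, 0.1246]
ee_rot: [-1.57, -0.0, -1.573]
wrist_force: [0.4, -0.3, 1.0]
width: 0.0496
```

View pics/w4.png

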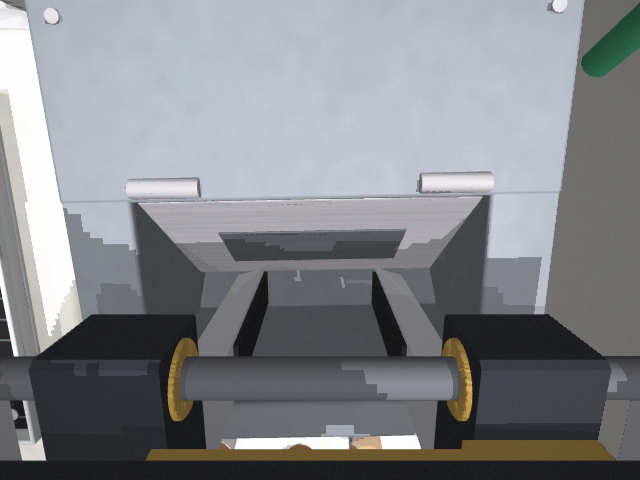

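```bash
python3 -m handwheel '[{"delta_pos":[0,-50,0],"yaw":0},{"delta_pos":[0,-95,0],"yaw":0},{"delta_pos":[0,-95,-50],"yaw":0},{"delta_pos":[0,-95,-100],"yaw":0},{"delta_pos":[-16,-95,-150],"yaw":0},{"delta_pos":[-16,-95,-200],"yaw":0},{"delta_pos":[-16,-95,-212],"yaw":0},{"delta_pos":[-16,-95,-212],"yaw":0}]'; python3 - <<'E'
from h import *
plan(.4153,-.2533,.0055,-1.571)
s=cam("wrist"); cv2.imwrite("pics/w5.png",s["image"][:,:,::-1]); 
P={'U_a':(.4432,-.1859,.055),'U_b':(.4153,-.2533,.055),'U_c':(.3898,-.3126,.055),'C_blk':(.3852,-.1895,.058),'C_wht':(.4466,-.3087,.058)}
for k,p in P.items(): print(k,np.round(proj(s,p)))
E
```

```text
time: 7.9
tool_pos: [0.4133, -0.2532, 0.2203]
ee_rot: [-1.569, -0.001, -1.575]
wrist_force: [0.4, 0.4, -0.4]
width: 0.0498
at [ 0.4133 -0.2532  0.2203] rpy [-1.569e+00 -1.000e-03 -1.575e+00] w 0.0498 t 7.9
delta [-2.000e-01  2.148e+02  1.600e+00] yaw -0.004
U_a [241. 188.]
U_b [319. 219.]
U_c [385. 247.]
C_blk [248. 253.]
C_wht [383. 184.]
```

View pics/w5.png

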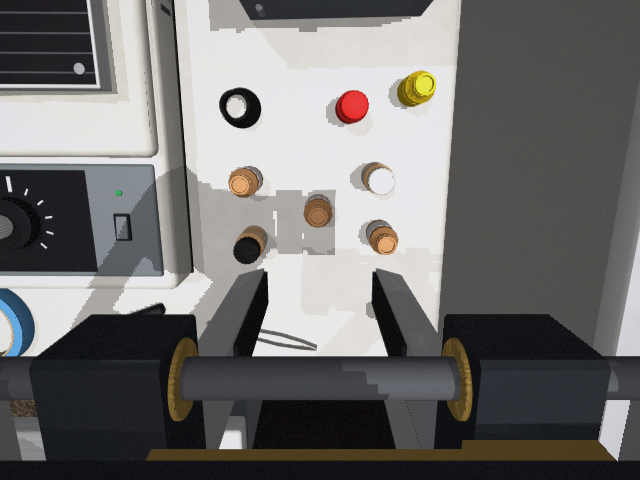

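```bash
python3 -m handwheel '[{"delta_pos":[0,50,3],"yaw":0},{"delta_pos":[0,100,3],"yaw":0},{"delta_pos":[0,150,3],"yaw":0},{"delta_pos":[0,185,3],"yaw":0},{"delta_pos":[0,205,3],"yaw":0},{"delta_pos":[0,214,3],"yaw":0},{"delta_pos":[0,214,3],"yaw":0},{"delta_pos":[0,214,3],"yaw":0}]'; python3 -m handwheel '[{"delta_pos":[0,0,0],"yaw":0},{"delta_pos":[0,0,0],"yaw":0},{"delta_pos":[0,0,0],"yaw":0},{"delta_pos":[0,0,0],"yaw":0},{"delta_pos":[0,0,0],"yaw":0}]' 255;python3 -m handwheel '[{"delta_pos":[0,-30,0],"yaw":0},{"delta_pos":[0,-80,0],"yaw":0},{"delta_pos":[0,-130,0],"yaw":0},{"delta_pos":[0,-180,0],"yaw":0},{"delta_pos":[0,-215,0],"yaw":0},{"delta_pos":[0,-215,0],"yaw":0}]'; python3 - <<'E'
from h import *
plan(.626,-.269,.22,-1.571)
s=cam("wrist"); cv2.imwrite("pics/w6.png",s["image"][:,:,::-1]); 
E
```

```text
time: 8.75
tool_pos: [0.4189, -0.2539, 0.0065]
ee_rot: [-1.569, -0.001, -1.572]
wrist_force: [0.6, 0.3, -0.5]
width: 0.0499
time: 9.25
tool_pos: [0.4178, -0.2536, 0.0064]
ee_rot: [-1.569, -0.001, -1.573]
wrist_force: [0.7, 0.6, 3.7]
width: 0.0265
time: 9.85
tool_pos: [0.4196, -0.255, 0.2273]
ee_rot: [-1.561, -0.008, -1.573]
wrist_force: [-0.3, 0.2, 1.2]
width: 0.0266
at [ 0.4196 -0.255   0.2273] rpy [-1.561 -0.008 -1.573] w 0.0266 t 9.85
delta [ 13.5   9.5 206.4] yaw -0.002
```

View pics/w6.png

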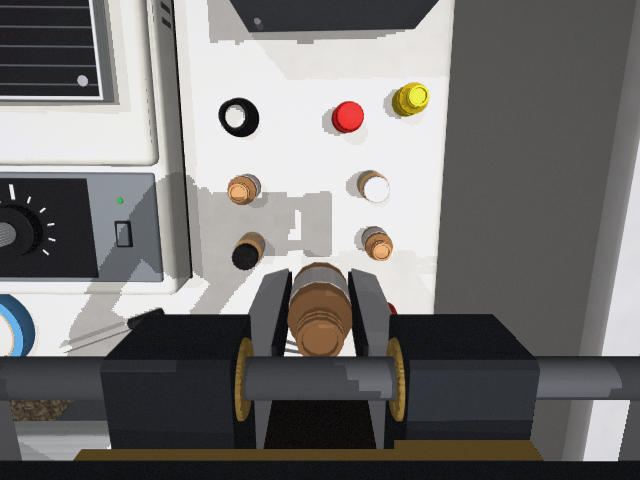

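```bash
python3 -m handwheel '[{"delta_pos":[5,-20,40],"yaw":0},{"delta_pos":[10,-20,90],"yaw":0},{"delta_pos":[15,-20,140],"yaw":0},{"delta_pos":[15,-20,180],"yaw":0},{"delta_pos":[15,-20,207],"yaw":0},{"delta_pos":[15,-10,207],"yaw":0},{"delta_pos":[15,-5,207],"yaw":0}]';python3 -m handwheel '[{"delta_pos":[0,25,0],"yaw":0},{"delta_pos":[0,45,0],"yaw":0},{"delta_pos":[0,65,0],"yaw":0},{"delta_pos":[0,80,0],"yaw":0},{"delta_pos":[0,95,0],"yaw":0},{"delta_pos":[0,101,0],"yaw":0},{"delta_pos":[0,101,0],"yaw":0},{"delta_pos":[0,101,0],"yaw":0}]'
```

```text
time: 10.6
tool_pos: [0.6232, -0.2681, 0.2209]
ee_rot: [-1.577, 0.003, -1.573]
wrist_force: [-0.6, 0.2, -0.7]
width: 0.0267
time: 11.4
tool_pos: [0.6241, -0.2688, 0.1249]
ee_rot: [-1.571, -0.0, -1.573]
wrist_force: [-2.3, -0.0, -0.5]
width: 0.0263
```

```bash
python3 -m handwheel '[{"delta_pos":[0,0,2],"yaw":0},{"delta_pos":[0,0,2],"yaw":0}]';python3 -m handwheel '[{"delta_pos":[0,0,0],"yaw":0},{"delta_pos":[0,0,0],"yaw":0},{"delta_pos":[0,0,0],"yaw":0},{"delta_pos":[0,0,0],"yaw":0},{"delta_pos":[0,0,0],"yaw":0},{"delta_pos":[0,0,0],"yaw":0}]' 120;  python3 - <<'E'
from h import *
s=cam("wrist"); cv2.imwrite("pics/w7.png",s["image"][:,:,::-1]); 
E
```

```text
time: 11.6
tool_pos: [0.6271, -0.2689, 0.1256]
ee_rot: [-1.569, -0.001, -1.573]
wrist_force: [-0.8, -0.6, -0.8]
width: 0.0266
time: 12.2
tool_pos: [0.6263, -0.2687, 0.1245]
ee_rot: [-1.571, 0.0, -1.573]
wrist_force: [-0.1, -0.5, 0.9]
width: 0.0494
```

View pics/w7.png

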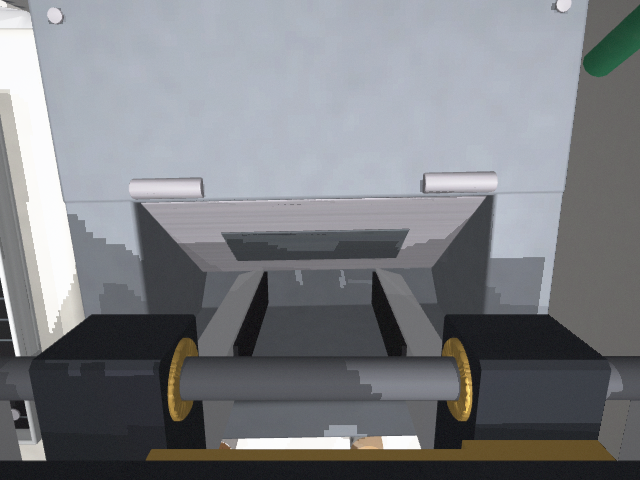

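```bash
python3 -m handwheel '[{"delta_pos":[0,-50,0],"yaw":0},{"delta_pos":[0,-95,0],"yaw":0},{"delta_pos":[0,-95,-50],"yaw":0},{"delta_pos":[10,-95,-98],"yaw":0},{"delta_pos":[22,-95,-145],"yaw":0},{"delta_pos":[34,-95,-192],"yaw":0},{"delta_pos":[44,-95,-235],"yaw":0},{"delta_pos":[44,-95,-235],"yaw":0},{"delta_pos":[44,-95,-235],"yaw":0}]'; python3 - <<'E'
from h import *
plan(.391,-.3126,.0055,-1.571)
s=cam("wrist"); cv2.imwrite("pics/w8.png",s["image"][:,:,::-1]); 
P={'U_a':(.4432,-.1859,.055),'U_c':(.3898,-.3126,.055),'C_blk':(.3852,-.1895,.058),'C_wht':(.4466,-.3087,.058)}
for k,p in P.items(): print(k,np.round(proj(s,p)))
E
```

```text
time: 13.15
tool_pos: [0.3909, -0.3123, 0.2199]
ee_rot: [-1.569, -0.0, -1.575]
wrist_force: [-0.3, 0.2, 0.1]
width: 0.0495
at [ 0.3909 -0.3123  0.2199] rpy [-1.569 -0.    -1.575] w 0.0495 t 13.15
delta [ 2.000e-01  2.144e+02 -2.000e-01] yaw -0.004
U_a [170. 162.]
U_c [319. 223.]
C_blk [179. 229.]
C_wht [314. 157.]
```

View pics/w8.png

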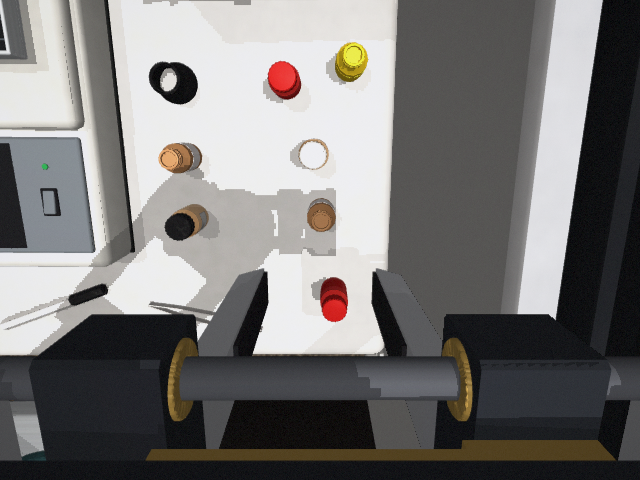

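```bash
python3 -m handwheel '[{"delta_pos":[1,50,1],"yaw":0},{"delta_pos":[1,100,1],"yaw":0},{"delta_pos":[1,150,1],"yaw":0},{"delta_pos":[1,185,1],"yaw":0},{"delta_pos":[1,205,1],"yaw":0},{"delta_pos":[1,214,1],"yaw":0},{"delta_pos":[1,214,1],"yaw":0},{"delta_pos":[1,214,1],"yaw":0}]'; python3 -m handwheel '[{"delta_pos":[0,0,0],"yaw":0},{"delta_pos":[0,0,0],"yaw":0},{"delta_pos":[0,0,0],"yaw":0},{"delta_pos":[0,0,0],"yaw":0},{"delta_pos":[0,0,0],"yaw":0}]' 255;python3 -m handwheel '[{"delta_pos":[0,-30,0],"yaw":0},{"delta_pos":[0,-80,0],"yaw":0},{"delta_pos":[0,-130,0],"yaw":0},{"delta_pos":[0,-180,0],"yaw":0},{"delta_pos":[0,-215,0],"yaw":0},{"delta_pos":[0,-225,0],"yaw":0}]'; python3 - <<'E'
from h import *
plan(.626,-.269,.22,-1.571)
s=cam("wrist"); cv2.imwrite("pics/w9.png",s["image"][:,:,::-1]); 
E
```

```text
time: 14.0
tool_pos: [0.3936, -0.3137, 0.0066]
ee_rot: [-1.569, -0.001, -1.572]
wrist_force: [-0.2, -1.1, -0.3]
width: 0.0495
time: 14.5
tool_pos: [0.3926, -0.3137, 0.0064]
ee_rot: [-1.569, -0.001, -1.573]
wrist_force: [-0.2, 0.1, 3.1]
width: 0.0266
time: 15.1
tool_pos: [0.3935, -0.3145, 0.2357]
ee_rot: [-1.564, -0.006, -1.573]
wrist_force: [0.1, -0.4, -0.8]
width: 0.0264
at [ 0.3935 -0.3145  0.2357] rpy [-1.564 -0.006 -1.573] w 0.0264 t 15.1
delta [-46.2  16.9 232.3] yaw -0.002
```

View pics/w9.png

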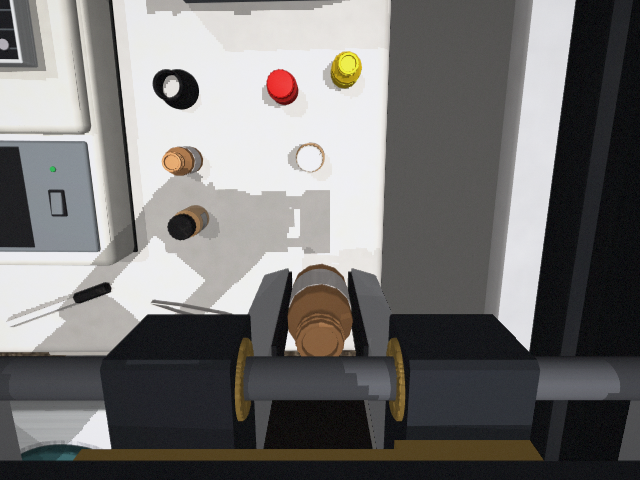

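```bash
python3 -m handwheel '[{"delta_pos":[-8,0,40],"yaw":0},{"delta_pos":[-17,0,87],"yaw":0},{"delta_pos":[-26,0,134],"yaw":0},{"delta_pos":[-35,0,181],"yaw":0},{"delta_pos":[-45,0,220],"yaw":0},{"delta_pos":[-45,0,234],"yaw":0},{"delta_pos":[-45,5,234],"yaw":0},{"delta_pos":[-45,5,234],"yaw":0}]';python3 -m handwheel '[{"delta_pos":[0,25,0],"yaw":0},{"delta_pos":[0,45,0],"yaw":0},{"delta_pos":[0,65,0],"yaw":0},{"delta_pos":[0,80,0],"yaw":0},{"delta_pos":[0,95,0],"yaw":0},{"delta_pos":[0,101,0],"yaw":0},{"delta_pos":[0,101,0],"yaw":0},{"delta_pos":[0,101,0],"yaw":0}]'
```

```text
time: 15.95
tool_pos: [0.6248, -0.2683, 0.2213]
ee_rot: [-1.577, 0.003, -1.573]
wrist_force: [-0.4, -0.5, -0.3]
width: 0.0265
time: 16.75
tool_pos: [0.6261, -0.2688, 0.1248]
ee_rot: [-1.571, -0.0, -1.573]
wrist_force: [-0.9, -0.4, -0.2]
width: 0.0263
```

```bash
python3 -m handwheel '[{"delta_pos":[0,0,0],"yaw":0},{"delta_pos":[0,0,0],"yaw":0},{"delta_pos":[0,0,0],"yaw":0},{"delta_pos":[0,0,0],"yaw":0},{"delta_pos":[0,0,0],"yaw":0},{"delta_pos":[0,0,0],"yaw":0}]' 120;  python3 - <<'E'
from h import *
s=cam("wrist"); cv2.imwrite("pics/w10.png",s["image"][:,:,::-1]); 
E
```

```text
time: 17.35
tool_pos: [0.6264, -0.2687, 0.1247]
ee_rot: [-1.57, 0.0, -1.573]
wrist_force: [-0.1, -0.4, 0.9]
width: 0.0495
```

View pics/w10.png

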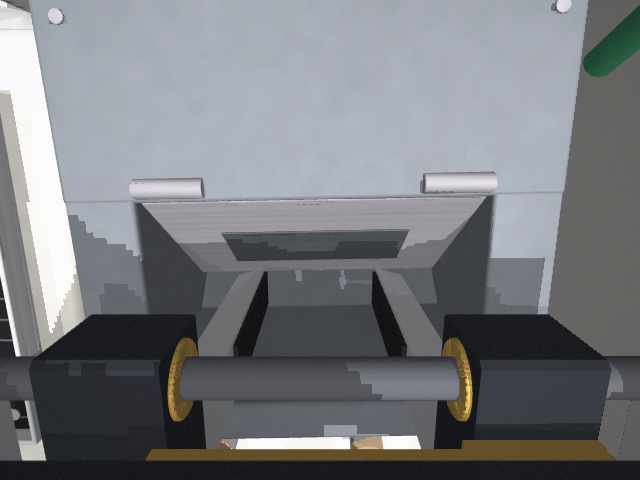

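```bash
python3 -m handwheel '[{"delta_pos":[0,-50,0],"yaw":0},{"delta_pos":[0,-95,0],"yaw":0},{"delta_pos":[-20,-95,-45],"yaw":0},{"delta_pos":[-40,-95,-90],"yaw":0},{"delta_pos":[-62,-95,-135],"yaw":0},{"delta_pos":[-83,-95,-180],"yaw":0},{"delta_pos":[-83,-95,-182],"yaw":0},{"delta_pos":[-83,-95,-182],"yaw":0}]'; python3 - <<'E'
from h import *
plan(.4445,-.186,.0055,-1.571)
s=cam("wrist"); cv2.imwrite("pics/w11.png",s["image"][:,:,::-1]); 
P={'U_a':(.4432,-.1859,.055),'C_blk':(.3852,-.1895,.058),'C_wht':(.4466,-.3087,.058)}
for k,p in P.items(): print(k,np.round(proj(s,p)))
E
```

```text
time: 18.2
tool_pos: [0.4439, -0.1849, 0.2199]
ee_rot: [-1.569, -0.001, -1.573]
wrist_force: [-0.7, -0.7, -0.4]
width: 0.0496
at [ 0.4439 -0.1849  0.2199] rpy [-1.569e+00 -1.000e-03 -1.573e+00] w 0.0496 t 18.2
delta [1.000e+00 2.144e+02 2.000e-01] yaw -0.002
U_a [320. 222.]
C_blk [324. 285.]
C_wht [461. 219.]
```

View pics/w11.png

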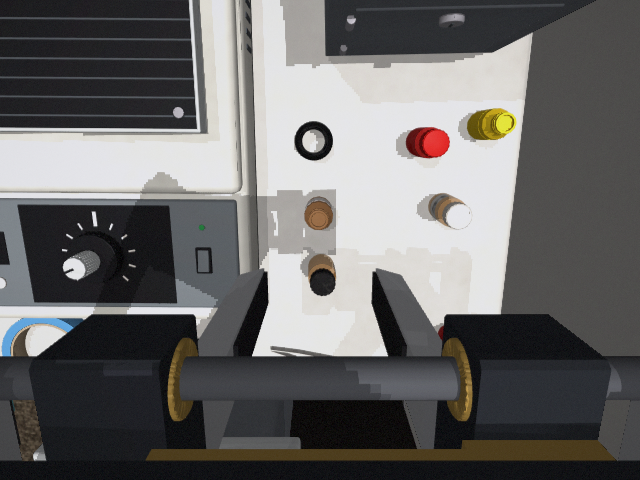

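```bash
python3 -m handwheel '[{"delta_pos":[1,50,2],"yaw":0},{"delta_pos":[1,100,2],"yaw":0},{"delta_pos":[1,150,2],"yaw":0},{"delta_pos":[1,185,2],"yaw":0},{"delta_pos":[1,205,2],"yaw":0},{"delta_pos":[1,214,2],"yaw":0},{"delta_pos":[1,214,2],"yaw":0},{"delta_pos":[1,214,2],"yaw":0}]'; python3 -m handwheel '[{"delta_pos":[0,0,0],"yaw":0},{"delta_pos":[0,0,0],"yaw":0},{"delta_pos":[0,0,0],"yaw":0},{"delta_pos":[0,0,0],"yaw":0},{"delta_pos":[0,0,0],"yaw":0}]' 255;python3 -m handwheel '[{"delta_pos":[0,-30,0],"yaw":0},{"delta_pos":[0,-80,0],"yaw":0},{"delta_pos":[0,-130,0],"yaw":0},{"delta_pos":[0,-180,0],"yaw":0},{"delta_pos":[0,-215,0],"yaw":0},{"delta_pos":[0,-225,0],"yaw":0}]'; python3 - <<'E'
from h import *
plan(.626,-.269,.22,-1.571)
s=cam("wrist"); cv2.imwrite("pics/w12.png",s["image"][:,:,::-1]); 
E
```

```text
time: 19.05
tool_pos: [0.4481, -0.1872, 0.0066]
ee_rot: [-1.569, -0.001, -1.573]
wrist_force: [0.1, 0.2, 0.7]
width: 0.0499
time: 19.55
tool_pos: [0.447, -0.1866, 0.0064]
ee_rot: [-1.569, -0.001, -1.573]
wrist_force: [-0.5, 0.5, 3.6]
width: 0.0264
time: 20.15
tool_pos: [0.4481, -0.1872, 0.2356]
ee_rot: [-1.563, -0.004, -1.573]
wrist_force: [-0.1, -0.8, -0.5]
width: 0.0267
at [ 0.4481 -0.1872  0.2356] rpy [-1.563 -0.004 -1.573] w 0.0267 t 20.15
delta [ 81.3  17.3 178. ] yaw -0.002
```

View pics/w12.png

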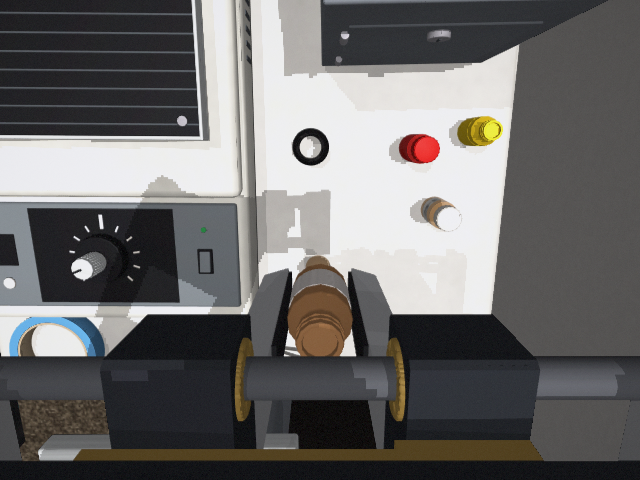

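```bash
python3 -m handwheel '[{"delta_pos":[16,0,35],"yaw":0},{"delta_pos":[34,0,75],"yaw":0},{"delta_pos":[54,0,118],"yaw":0},{"delta_pos":[72,0,158],"yaw":0},{"delta_pos":[82,0,179],"yaw":0},{"delta_pos":[82,0,179],"yaw":0},{"delta_pos":[82,5,179],"yaw":0},{"delta_pos":[82,5,179],"yaw":0}]';python3 -m handwheel '[{"delta_pos":[0,25,0],"yaw":0},{"delta_pos":[0,45,0],"yaw":0},{"delta_pos":[0,65,0],"yaw":0},{"delta_pos":[0,80,0],"yaw":0},{"delta_pos":[0,95,0],"yaw":0},{"delta_pos":[0,101,0],"yaw":0},{"delta_pos":[0,101,0],"yaw":0},{"delta_pos":[0,101,0],"yaw":0}]'
```

```text
time: 21.0
tool_pos: [0.6237, -0.2678, 0.2236]
ee_rot: [-1.574, 0.002, -1.573]
wrist_force: [0.3, 0.2, -0.5]
width: 0.0263
time: 21.8
tool_pos: [0.6252, -0.2688, 0.1249]
ee_rot: [-1.571, -0.0, -1.573]
wrist_force: [-1.3, -0.3, -0.8]
width: 0.0265
```

```bash
python3 -m handwheel '[{"delta_pos":[0,0,1],"yaw":0},{"delta_pos":[0,0,1],"yaw":0}]';python3 -m handwheel '[{"delta_pos":[0,0,0],"yaw":0},{"delta_pos":[0,0,0],"yaw":0},{"delta_pos":[0,0,0],"yaw":0},{"delta_pos":[0,0,0],"yaw":0},{"delta_pos":[0,0,0],"yaw":0},{"delta_pos":[0,0,0],"yaw":0}]' 120;  python3 - <<'E'
from h import *
s=cam("wrist"); cv2.imwrite("pics/w13.png",s["image"][:,:,::-1]); 
E
```

```text
time: 22.0
tool_pos: [0.6268, -0.269, 0.1255]
ee_rot: [-1.569, -0.001, -1.573]
wrist_force: [-0.8, -0.4, -0.1]
width: 0.0266
time: 22.6
tool_pos: [0.6263, -0.2686, 0.1245]
ee_rot: [-1.571, 0.0, -1.573]
wrist_force: [-0.1, -0.0, 0.2]
width: 0.0497
```

View pics/w13.png

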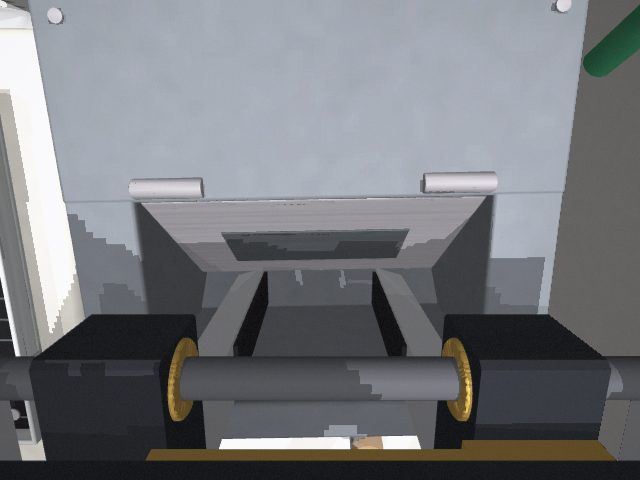

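```bash
python3 -m handwheel '[{"delta_pos":[0,-50,0],"yaw":0},{"delta_pos":[0,-95,0],"yaw":0},{"delta_pos":[10,-95,-45],"yaw":0},{"delta_pos":[20,-95,-90],"yaw":0},{"delta_pos":[30,-95,-135],"yaw":0},{"delta_pos":[40,-95,-177],"yaw":0},{"delta_pos":[40,-95,-178],"yaw":0},{"delta_pos":[40,-95,-178],"yaw":0}]'; python3 - <<'E'
from h import *
plan(.448,-.3087,.0055,-1.571)
s=cam("wrist"); cv2.imwrite("pics/w14.png",s["image"][:,:,::-1]); 
P={'C_wht':(.4466,-.3087,.058)}
for k,p in P.items(): print(k,np.round(proj(s,p)))
E
```

```text
time: 23.45
tool_pos: [0.4478, -0.3084, 0.2199]
ee_rot: [-1.569, -0.0, -1.574]
wrist_force: [0.9, 0.0, -0.0]
width: 0.0496
at [ 0.4478 -0.3084  0.2199] rpy [-1.569 -0.    -1.574] w 0.0496 t 23.45
delta [ 3.000e-01  2.144e+02 -1.000e-01] yaw -0.003
C_wht [319. 223.]
```

View pics/w14.png

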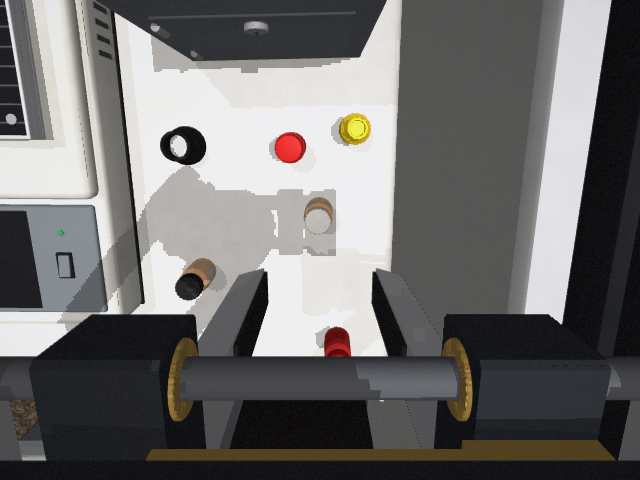

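```bash
python3 -m handwheel '[{"delta_pos":[0,50,1],"yaw":0},{"delta_pos":[0,100,1],"yaw":0},{"delta_pos":[0,150,1],"yaw":0},{"delta_pos":[0,185,1],"yaw":0},{"delta_pos":[0,205,1],"yaw":0},{"delta_pos":[0,214,1],"yaw":0},{"delta_pos":[0,214,1],"yaw":0},{"delta_pos":[0,214,1],"yaw":0}]'; python3 -m handwheel '[{"delta_pos":[0,0,0],"yaw":0},{"delta_pos":[0,0,0],"yaw":0},{"delta_pos":[0,0,0],"yaw":0},{"delta_pos":[0,0,0],"yaw":0},{"delta_pos":[0,0,0],"yaw":0}]' 255;python3 -m handwheel '[{"delta_pos":[0,-30,0],"yaw":0},{"delta_pos":[0,-80,0],"yaw":0},{"delta_pos":[0,-130,0],"yaw":0},{"delta_pos":[0,-180,0],"yaw":0},{"delta_pos":[0,-215,0],"yaw":0},{"delta_pos":[0,-215,0],"yaw":0}]'; python3 - <<'E'
from h import *
plan(.66,-.02,.22,-1.571)
s=cam("wrist"); cv2.imwrite("pics/w15.png",s["image"][:,:,::-1]); 
E
```

```text
time: 24.3
tool_pos: [0.4507, -0.3088, 0.0067]
ee_rot: [-1.569, -0.001, -1.572]
wrist_force: [0.0, 0.7, 1.2]
width: 0.0498
time: 24.8
tool_pos: [0.4496, -0.3087, 0.0064]
ee_rot: [-1.569, -0.001, -1.573]
wrist_force: [-0.0, 0.3, 3.1]
width: 0.0264
time: 25.4
tool_pos: [0.4513, -0.3102, 0.2278]
ee_rot: [-1.561, -0.008, -1.573]
wrist_force: [0.0, -0.7, 0.3]
width: 0.0263
at [ 0.4513 -0.3102  0.2278] rpy [-1.561 -0.008 -1.573] w 0.0263 t 25.4
delta [-290.7    7.4  207.9] yaw -0.002
```

View pics/w15.png

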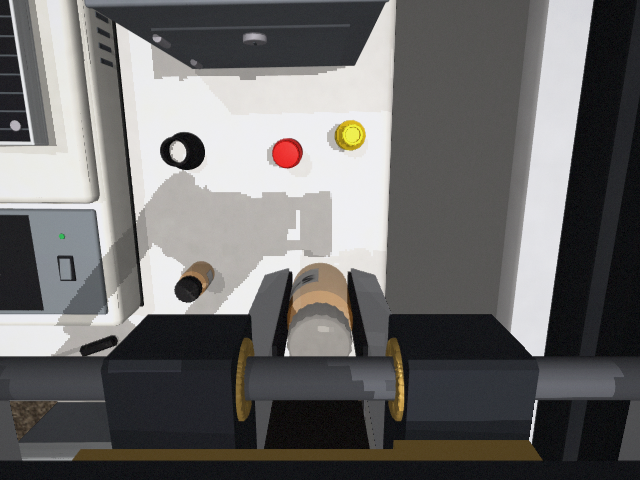

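```bash
python3 -m handwheel '[{"delta_pos":[-33,0,20],"yaw":0},{"delta_pos":[-74,0,47],"yaw":0},{"delta_pos":[-115,0,74],"yaw":0},{"delta_pos":[-156,0,101],"yaw":0},{"delta_pos":[-197,0,128],"yaw":0},{"delta_pos":[-238,0,155],"yaw":0},{"delta_pos":[-270,0,178],"yaw":0},{"delta_pos":[-285,0,188],"yaw":0},{"delta_pos":[-289,0,190],"yaw":0},{"delta_pos":[-289,0,190],"yaw":0}]';python3 -m handwheel '[{"delta_pos":[0,30,0],"yaw":0},{"delta_pos":[0,60,0],"yaw":0},{"delta_pos":[0,85,0],"yaw":0},{"delta_pos":[0,95,0],"yaw":0},{"delta_pos":[0,100,0],"yaw":0},{"delta_pos":[0,100,0],"yaw":0},{"delta_pos":[0,100,0],"yaw":0}]'; python3 - <<'E'
from h import *
plan(.64,-.02,.1,-1.571)
s=cam("wrist"); cv2.imwrite("pics/w16.png",s["image"][:,:,::-1]); 
s=cam("scene"); crop(s,160,170,350,310,4,"s16.png")
E
```

```text
time: 26.45
tool_pos: [0.639, -0.0201, 0.2189]
ee_rot: [-1.574, -0.0, -1.573]
wrist_force: [0.0, -0.2, -0.4]
width: 0.0263
time: 27.15
tool_pos: [0.6406, -0.0203, 0.1224]
ee_rot: [-1.568, -0.0, -1.574]
wrist_force: [0.4, -0.7, -0.1]
width: 0.0261
at [ 0.6406 -0.0203  0.1224] rpy [-1.568 -0.    -1.574] w 0.0261 t 27.15
delta [-0.3 22.4 -0.7] yaw -0.003
```

View pics/w16.png

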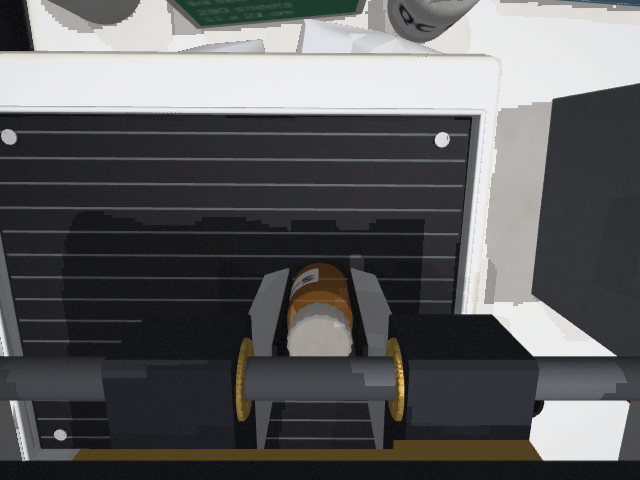

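View pics/s16.png

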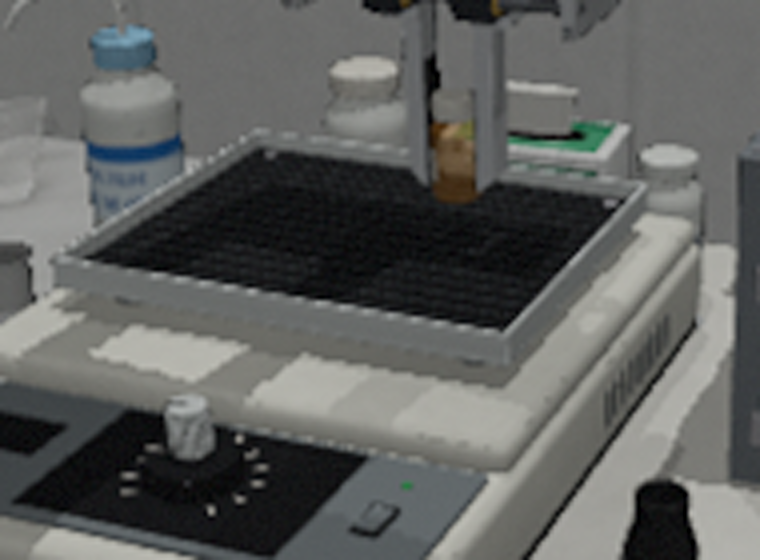

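```bash
python3 -m handwheel '[{"delta_pos":[0,10,0],"yaw":0},{"delta_pos":[0,18,0],"yaw":0},{"delta_pos":[0,21,0],"yaw":0},{"delta_pos":[0,21,0],"yaw":0},{"delta_pos":[0,21,0],"yaw":0}]';python3 -m handwheel '[{"delta_pos":[0,1,0],"yaw":0},{"delta_pos":[0,2,0],"yaw":0},{"delta_pos":[0,2,0],"yaw":0},{"delta_pos":[0,2,0],"yaw":0}]'; python3 -m handwheel '[{"delta_pos":[0,1,0],"yaw":0},{"delta_pos":[0,1,0],"yaw":0}]'
```

```text
time: 27.75
tool_pos: [0.6396, -0.0196, 0.099]
ee_rot: [-1.571, 0.0, -1.573]
wrist_force: [-0.1, 0.1, -0.4]
width: 0.0264
time: 28.15
tool_pos: [0.6399, -0.0197, 0.0984]
ee_rot: [-1.57, -0.0, -1.573]
wrist_force: [-2.3, 0.5, 4.8]
width: 0.0261
time: 28.35
tool_pos: [0.64, -0.0197, 0.0984]
ee_rot: [-1.569, -0.0, -1.573]
wrist_force: [-3.9, 0.3, 8.1]
width: 0.0261
```

```bash
python3 -m handwheel '[{"delta_pos":[0,-2,0],"yaw":0},{"delta_pos":[0,-2,0],"yaw":0}]'; python3 -m handwheel '[{"delta_pos":[0,0,0],"yaw":0},{"delta_pos":[0,0,0],"yaw":0},{"delta_pos":[0,0,0],"yaw":0},{"delta_pos":[0,0,0],"yaw":0},{"delta_pos":[0,0,0],"yaw":0}]' 140;python3 -m handwheel '[{"delta_pos":[0,-20,0],"yaw":0},{"delta_pos":[0,-60,0],"yaw":0},{"delta_pos":[0,-110,0],"yaw":0},{"delta_pos":[0,-122,0],"yaw":0},{"delta_pos":[0,-122,0],"yaw":0}]'; python3 - <<'E'
from h import *
plan(.386,-.1895,.22,-1.571)
s=cam("wrist"); cv2.imwrite("pics/w17.png",s["image"][:,:,::-1]); 
s=cam("scene"); crop(s,160,170,350,310,4,"s17.png")
E
```

```text
time: 28.55
tool_pos: [0.6401, -0.0198, 0.0985]
ee_rot: [-1.57, 0.0, -1.573]
wrist_force: [-0.4, 0.1, 2.8]
width: 0.026
time: 29.05
tool_pos: [0.6397, -0.0197, 0.0982]
ee_rot: [-1.571, 0.0, -1.573]
wrist_force: [0.7, 0.1, 0.1]
width: 0.0422
time: 29.55
tool_pos: [0.6414, -0.0199, 0.2245]
ee_rot: [-1.563, -0.001, -1.573]
wrist_force: [1.2, 0.1, -0.4]
width: 0.0426
at [ 0.6414 -0.0199  0.2245] rpy [-1.563e+00 -1.000e-03 -1.573e+00] w 0.0426 t 29.55
delta [ 170.2    2.7 -255. ] yaw -0.002
```

View pics/w17.png

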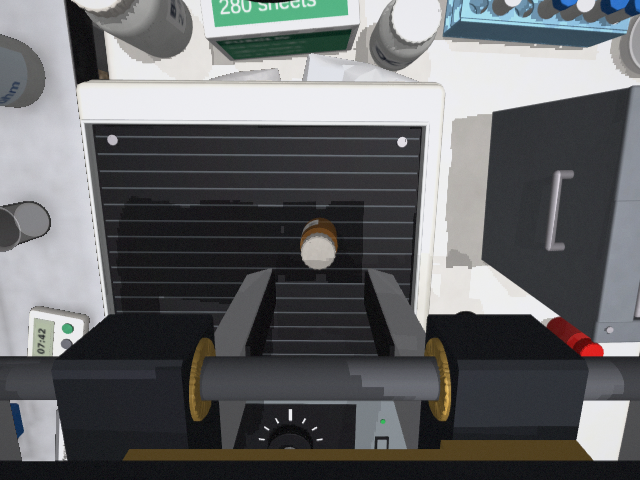

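View pics/s17.png

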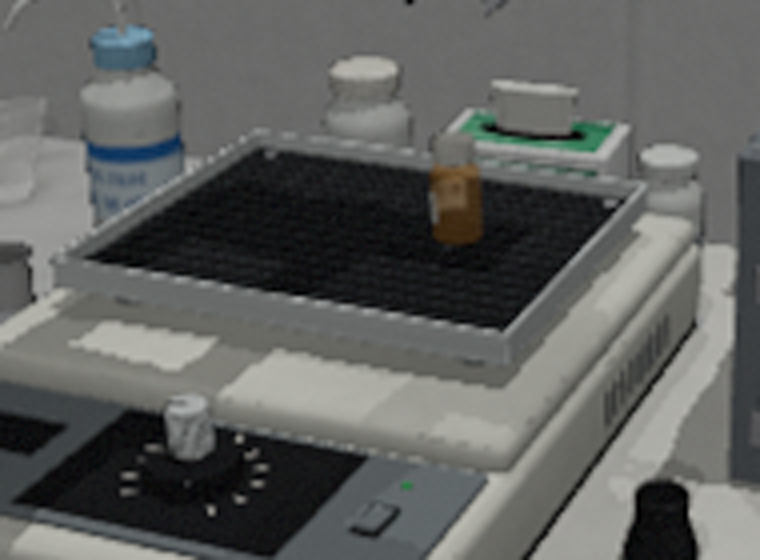

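White vial stands upright in the tray (scene crop (456,195)). On to the black-capped one.

```bash
python3 -m handwheel '[{"delta_pos":[26,0,-39],"yaw":0},{"delta_pos":[53,0,-79],"yaw":0},{"delta_pos":[80,0,-119],"yaw":0},{"delta_pos":[107,0,-159],"yaw":0},{"delta_pos":[134,0,-199],"yaw":0},{"delta_pos":[160,0,-240],"yaw":0},{"delta_pos":[170,0,-254],"yaw":0},{"delta_pos":[170,0,-254],"yaw":0},{"delta_pos":[170,0,-254],"yaw":0}]' 120; python3 - <<'E'
from h import *
plan(.387,-.1895,.0055,-1.571)
s=cam("wrist"); cv2.imwrite("pics/w18.png",s["image"][:,:,::-1]); 
P={'C_blk':(.3852,-.1895,.058)}
for k,p in P.items(): print(k,np.round(proj(s,p)))
E
```

```text
time: 30.55
tool_pos: [0.3849, -0.1886, 0.2184]
ee_rot: [-1.573, 0.003, -1.574]
wrist_force: [0.2, 1.4, -0.2]
width: 0.0497
at [ 0.3849 -0.1886  0.2184] rpy [-1.573  0.003 -1.574] w 0.0497 t 30.55
delta [  1.4 212.9   2.6] yaw -0.003
C_blk [321. 221.]
```

View pics/w18.png

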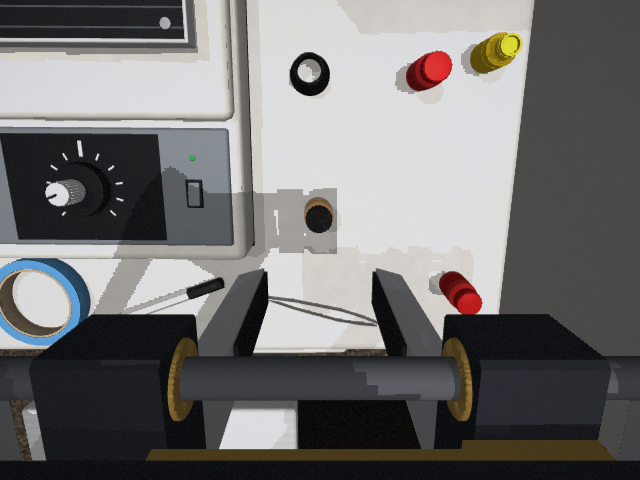

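```bash
python3 -m handwheel '[{"delta_pos":[0,50,2],"yaw":0},{"delta_pos":[0,100,2],"yaw":0},{"delta_pos":[0,150,2],"yaw":0},{"delta_pos":[0,185,2],"yaw":0},{"delta_pos":[0,205,2],"yaw":0},{"delta_pos":[0,214,2],"yaw":0},{"delta_pos":[0,214,2],"yaw":0},{"delta_pos":[0,214,2],"yaw":0}]'; python3 -m handwheel '[{"delta_pos":[0,0,0],"yaw":0},{"delta_pos":[0,0,0],"yaw":0},{"delta_pos":[0,0,0],"yaw":0},{"delta_pos":[0,0,0],"yaw":0},{"delta_pos":[0,0,0],"yaw":0}]' 255;python3 -m handwheel '[{"delta_pos":[0,-30,0],"yaw":0},{"delta_pos":[0,-80,0],"yaw":0},{"delta_pos":[0,-130,0],"yaw":0},{"delta_pos":[0,-180,0],"yaw":0},{"delta_pos":[0,-215,0],"yaw":0},{"delta_pos":[0,-215,0],"yaw":0}]'; python3 - <<'E'
from h import *
plan(.60,.065,.22,-1.571)
s=cam("wrist"); cv2.imwrite("pics/w19.png",s["image"][:,:,::-1]); 
E
```

```text
time: 31.4
tool_pos: [0.3886, -0.1893, 0.0073]
ee_rot: [-1.569, -0.001, -1.572]
wrist_force: [0.5, -0.1, 0.9]
width: 0.0498
time: 31.9
tool_pos: [0.3879, -0.1895, 0.0072]
ee_rot: [-1.569, -0.001, -1.573]
wrist_force: [-0.0, -0.2, 4.1]
width: 0.0262
time: 32.5
tool_pos: [0.3898, -0.1908, 0.2279]
ee_rot: [-1.561, -0.007, -1.573]
wrist_force: [1.0, 0.2, -0.3]
width: 0.0263
at [ 0.3898 -0.1908  0.2279] rpy [-1.561 -0.007 -1.573] w 0.0263 t 32.5
delta [-256.3    8.3  209.6] yaw -0.002
```

View pics/w19.png

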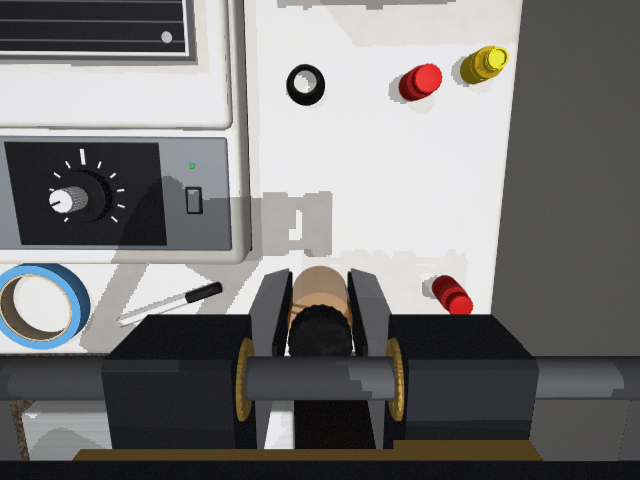

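```bash
python3 -m handwheel '[{"delta_pos":[-30,0,25],"yaw":0},{"delta_pos":[-68,0,56],"yaw":0},{"delta_pos":[-106,0,87],"yaw":0},{"delta_pos":[-144,0,118],"yaw":0},{"delta_pos":[-182,0,149],"yaw":0},{"delta_pos":[-220,0,180],"yaw":0},{"delta_pos":[-245,0,202],"yaw":0},{"delta_pos":[-255,0,211],"yaw":0},{"delta_pos":[-255,0,211],"yaw":0},{"delta_pos":[-255,0,211],"yaw":0}]';python3 -m handwheel '[{"delta_pos":[0,30,0],"yaw":0},{"delta_pos":[0,60,0],"yaw":0},{"delta_pos":[0,85,0],"yaw":0},{"delta_pos":[0,100,0],"yaw":0},{"delta_pos":[0,110,0],"yaw":0},{"delta_pos":[0,116,0],"yaw":0},{"delta_pos":[0,116,0],"yaw":0},{"delta_pos":[0,116,0],"yaw":0}]'
```

```text
time: 33.55
tool_pos: [0.598, 0.0643, 0.2203]
ee_rot: [-1.573, -0.001, -1.574]
wrist_force: [0.2, -1.4, -0.1]
width: 0.0262
time: 34.35
tool_pos: [0.5997, 0.0653, 0.1068]
ee_rot: [-1.569, 0.0, -1.573]
wrist_force: [0.1, -0.8, -1.1]
width: 0.026
```

```bash
python3 - <<'E'
from h import *
plan(.60,.065,.0995,-1.571)
s=cam("wrist"); cv2.imwrite("pics/w20.png",s["image"][:,:,::-1]); 
E
```

```text
at [0.5997 0.0653 0.1068] rpy [-1.569  0.    -1.573] w 0.026 t 34.35
delta [0.3 7.3 0.3] yaw -0.002
```

View pics/w20.png

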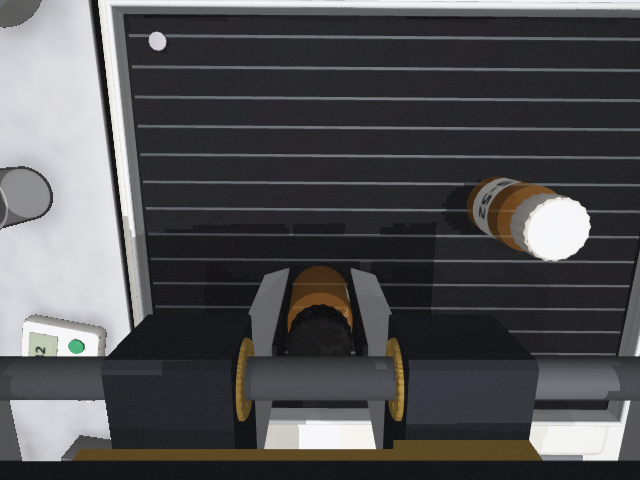

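```bash
python3 -m handwheel '[{"delta_pos":[0,3,0],"yaw":0},{"delta_pos":[0,5,0],"yaw":0},{"delta_pos":[0,6,0],"yaw":0},{"delta_pos":[0,6,0],"yaw":0},{"delta_pos":[0,6,0],"yaw":0}]';python3 -m handwheel '[{"delta_pos":[0,1,0],"yaw":0},{"delta_pos":[0,1,0],"yaw":0},{"delta_pos":[0,1,0],"yaw":0}]'
```

```text
time: 34.9
tool_pos: [0.599, 0.0654, 0.0995]
ee_rot: [-1.571, 0.0, -1.573]
wrist_force: [0.2, -0.4, -1.1]
width: 0.0263
time: 35.2
tool_pos: [0.5991, 0.0654, 0.0993]
ee_rot: [-1.57, 0.0, -1.573]
wrist_force: [-1.7, -0.4, 3.8]
width: 0.0263
```

Light contact (≈4 N); release.

```bash
python3 -m handwheel '[{"delta_pos":[0,-0.5,0],"yaw":0},{"delta_pos":[0,-0.5,0],"yaw":0}]';python3 -m handwheel '[{"delta_pos":[0,0,0],"yaw":0},{"delta_pos":[0,0,0],"yaw":0},{"delta_pos":[0,0,0],"yaw":0},{"delta_pos":[0,0,0],"yaw":0},{"delta_pos":[0,0,0],"yaw":0}]' 140;python3 -m handwheel '[{"delta_pos":[0,-20,0],"yaw":0},{"delta_pos":[0,-60,0],"yaw":0},{"delta_pos":[0,-110,0],"yaw":0},{"delta_pos":[0,-122,0],"yaw":0},{"delta_pos":[0,-122,-40],"yaw":0},{"delta_pos":[0,-122,-90],"yaw":0},{"delta_pos":[30,-122,-140],"yaw":0},{"delta_pos":[58,-122,-184],"yaw":0},{"delta_pos":[58,-122,-184],"yaw":0},{"delta_pos":[58,-122,-184],"yaw":0}]'; python3 - <<'E'
from h import *
plan(.414,.007,.12,-1.571)
s=cam("wrist"); cv2.imwrite("pics/w21.png",s["image"][:,:,::-1]); print(proj(s,(.414,.007,.099)))
s=cam("scene"); crop(s,160,170,350,310,4,"s21.png")
s=cam("top"); cv2.imwrite("pics/t21.png",s["image"][:,:,::-1])
E
```

```text
time: 35.4
tool_pos: [0.5991, 0.0654, 0.0992]
ee_rot: [-1.57, 0.0, -1.573]
wrist_force: [-1.4, 0.9, 3.7]
width: 0.0261
time: 35.9
tool_pos: [0.5989, 0.0654, 0.0987]
ee_rot: [-1.571, 0.0, -1.573]
wrist_force: [0.1, -0.4, 0.3]
width: 0.0427
time: 36.9
tool_pos: [0.4142, 0.0073, 0.2212]
ee_rot: [-1.569, 0.0, -1.575]
wrist_force: [0.0, -0.4, -0.3]
width: 0.0427
at [0.4142 0.0073 0.2212] rpy [-1.569  0.    -1.575] w 0.0427 t 36.9
delta [  0.3 101.2  -0.4] yaw -0.004
(np.float64(319.3632698763544), np.float64(232.54529877852525))
```

View pics/w21.png

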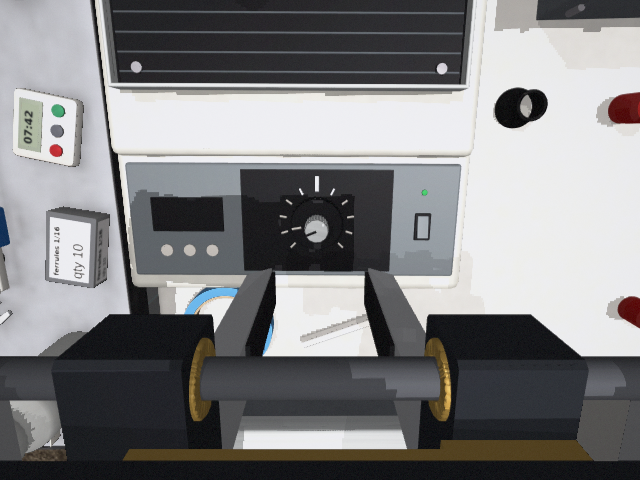

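View pics/s21.png

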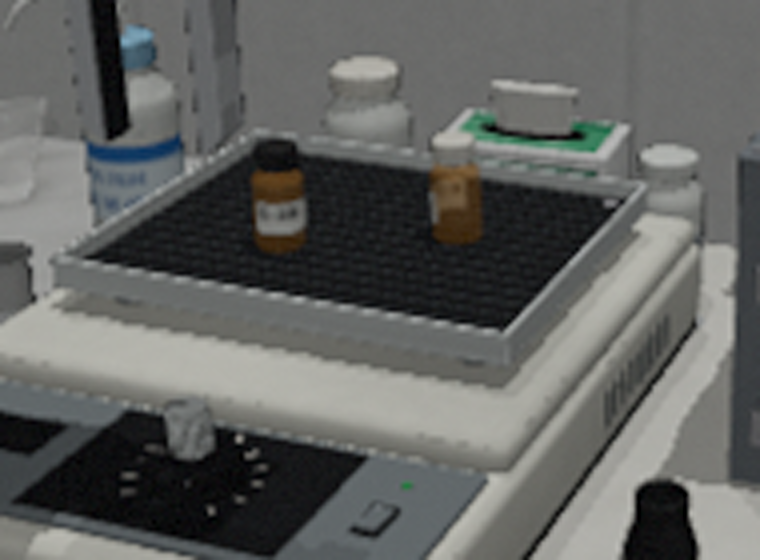

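View pics/t21.png

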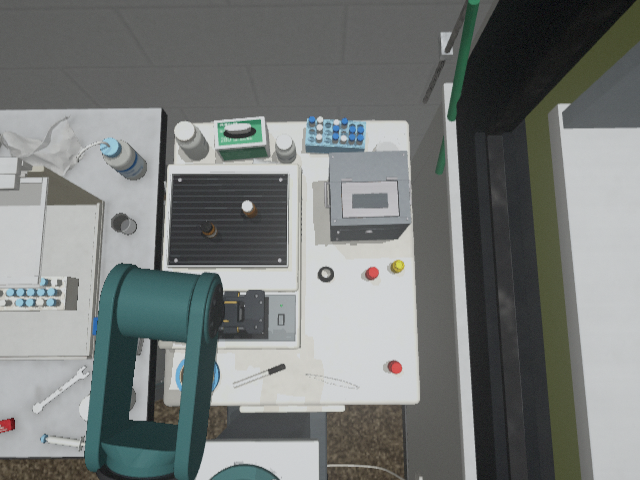

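```bash
python3 - <<'E'
from h import *
s=cam("wrist"); crop(s,265,165,375,265,7,"w22.png")
for z in (.099,.061): print(z,proj(s,(.414,.007,z)),proj(s,(.454,.007,z)),proj(s,(.414,.047,z)))
E
```

```text
0.099 (np.float64(320.51270770056135), np.float64(234.57496526793065)) (np.float64(320.44467592600284), np.float64(183.06958005782695)) (np.float64(269.18597516410415), np.float64(234.6509674990649))
0.061 (np.float64(320.47171023027033), np.float64(224.41713486152108)) (np.float64(320.40995693264585), np.float64(178.25342394307347)) (np.float64(274.59850791702854), np.float64(224.4872187718508))
```

View pics/w22.png

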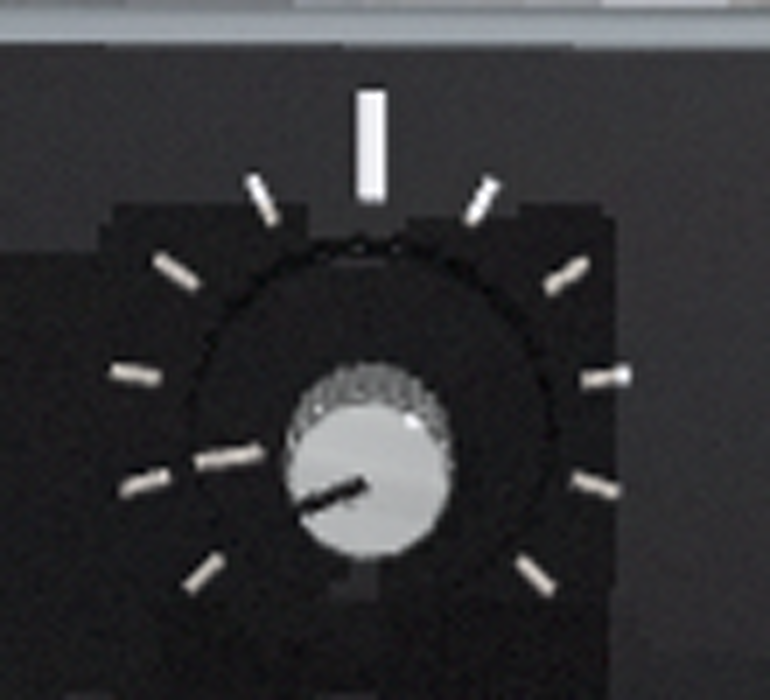

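```bash
python3 -m handwheel '[{"delta_pos":[-2,0,0],"yaw":-1.99},{"delta_pos":[-2,0,0],"yaw":-1.99},{"delta_pos":[-2,0,0],"yaw":-1.99},{"delta_pos":[-2,0,0],"yaw":-1.99},{"delta_pos":[-2,0,0],"yaw":-1.99},{"delta_pos":[-2,0,0],"yaw":-1.99},{"delta_pos":[-2,0,0],"yaw":-1.99},{"delta_pos":[-2,0,0],"yaw":-1.99},{"delta_pos":[-2,0,0],"yaw":-1.99},{"delta_pos":[-2,0,0],"yaw":-1.99},{"delta_pos":[-2,0,0],"yaw":-1.99},{"delta_pos":[-2,0,0],"yaw":-1.99}]'; python3 -m handwheel '[{"delta_pos":[0,0,0],"yaw":-0.19},{"delta_pos":[0,0,0],"yaw":-0.19},{"delta_pos":[0,0,0],"yaw":-0.19},{"delta_pos":[0,0,0],"yaw":-0.19}]';python3 - <<'E'
from h import *
s=cam("wrist"); plan(.414,.009,.12,-1.571)
print(proj(s,(.414,.009,.099)))
cv2.imwrite("pics/w23a.png",s["image"][:,:,::-1]);crop(s,265,165,375,265,7,"w23.png")
E
```

```text
time: 38.3
tool_pos: [0.416, 0.0104, 0.2205]
ee_rot: [-1.57, 0.001, 0.234]
wrist_force: [0.6, 1.3, 0.1]
width: 0.0426
time: 38.7
tool_pos: [0.4155, 0.0102, 0.2206]
ee_rot: [-1.57, 0.001, 0.417]
wrist_force: [-0.4, 0.2, -0.9]
width: 0.0426
at [0.4154 0.0101 0.2207] rpy [-1.57   0.     0.417] w 0.0424 t 38.75
delta [ -1.6 100.7  -0.5] yaw 1.988
(np.float64(315.5714786150253), np.float64(229.38211982594768))
```

View pics/w23.png

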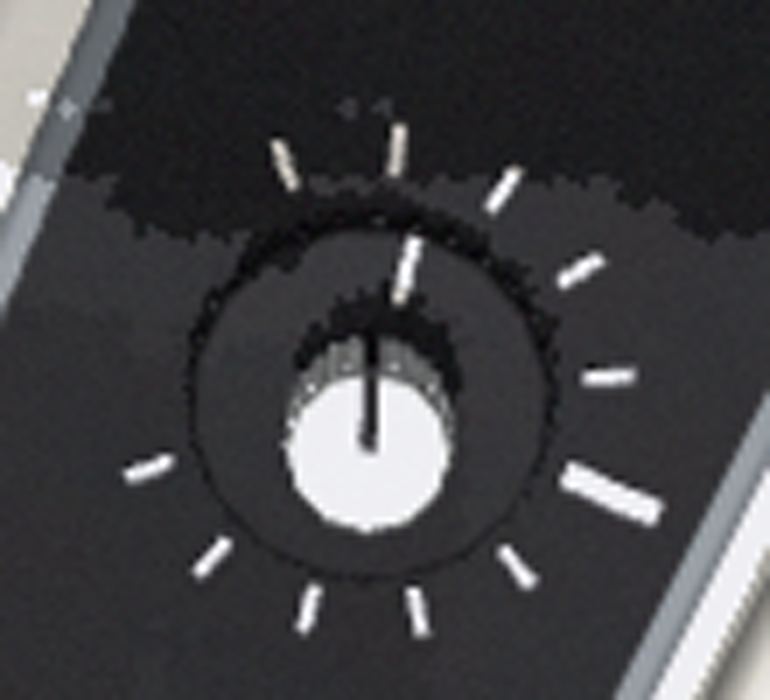

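```bash
python3 -m handwheel '[{"delta_pos":[-0.4,40,-0.3],"yaw":0},{"delta_pos":[-0.4,80,-0.3],"yaw":0},{"delta_pos":[-0.4,110,-0.3],"yaw":0},{"delta_pos":[-0.4,125,-0.3],"yaw":0},{"delta_pos":[-0.4,135,-0.3],"yaw":0},{"delta_pos":[-0.4,137,-0.3],"yaw":0},{"delta_pos":[-0.4,137,-0.3],"yaw":0},{"delta_pos":[-0.4,137,-0.3],"yaw":0}]'; python3 - <<'E'
from h import *
s=cam("wrist"); plan(.4151,.0096,.08,.417)
cv2.imwrite("pics/w24.png",s["image"][:,:,::-1])
E
```

```text
time: 39.55
tool_pos: [0.4156, 0.0093, 0.0853]
ee_rot: [-1.572, -0.002, 0.417]
wrist_force: [0.6, 0.1, 0.5]
width: 0.0425
at [0.4156 0.0093 0.0853] rpy [-1.572 -0.002  0.417] w 0.0428 t 39.6
delta [-0.3  5.3  0.5] yaw -0.0
```

View pics/w24.png

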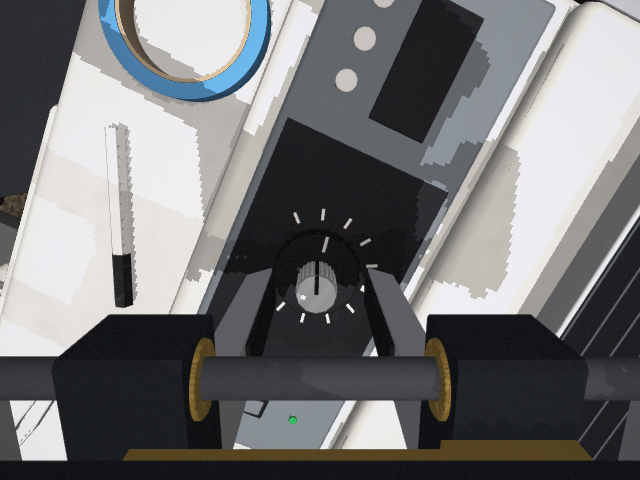

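```bash
python3 -m handwheel '[{"delta_pos":[-0.6,2,0.3],"yaw":0},{"delta_pos":[-0.6,5,0.3],"yaw":0},{"delta_pos":[-0.6,5,0.3],"yaw":0},{"delta_pos":[-0.6,5,0.3],"yaw":0}]';python3 -m handwheel '[{"delta_pos":[0,0,0],"yaw":0},{"delta_pos":[0,0,0],"yaw":0},{"delta_pos":[0,0,0],"yaw":0},{"delta_pos":[0,0,0],"yaw":0},{"delta_pos":[0,0,0],"yaw":0}]' 255
```

```text
time: 40.0
tool_pos: [0.4138, 0.0094, 0.0789]
ee_rot: [-1.571, 0.0, 0.417]
wrist_force: [-0.1, 0.1, 0.2]
width: 0.0422
time: 40.5
tool_pos: [0.4138, 0.0093, 0.079]
ee_rot: [-1.571, 0.0, 0.417]
wrist_force: [-1.4, -0.2, 0.9]
width: 0.0175
```

```bash
python3 -m handwheel '[{"delta_pos":[0,0,0],"yaw":0.1},{"delta_pos":[0,0,0],"yaw":0.2},{"delta_pos":[0,0,0],"yaw":0.32},{"delta_pos":[0,0,0],"yaw":0.44},{"delta_pos":[0,0,0],"yaw":0.56},{"delta_pos":[0,0,0],"yaw":0.68},{"delta_pos":[0,0,0],"yaw":0.8},{"delta_pos":[0,0,0],"yaw":0.9},{"delta_pos":[0,0,0],"yaw":1.0},{"delta_pos":[0,0,0],"yaw":1.0}]'; python3 - <<'E'
from h import *
s=cam("wrist"); plan(.4151,.0096,.08,-1.571)
cv2.imwrite("pics/w25.png",s["image"][:,:,::-1])
E
```

```text
time: 41.5
tool_pos: [0.4131, 0.0094, 0.079]
ee_rot: [-1.572, 0.002, -0.583]
wrist_force: [-3.5, -0.2, 2.3]
width: 0.0178
at [0.4131 0.0094 0.079 ] rpy [-1.572  0.002 -0.581] w 0.0175 t 41.55
delta [ 1.6 -1.   1.3] yaw 0.99
```

View pics/w25.png

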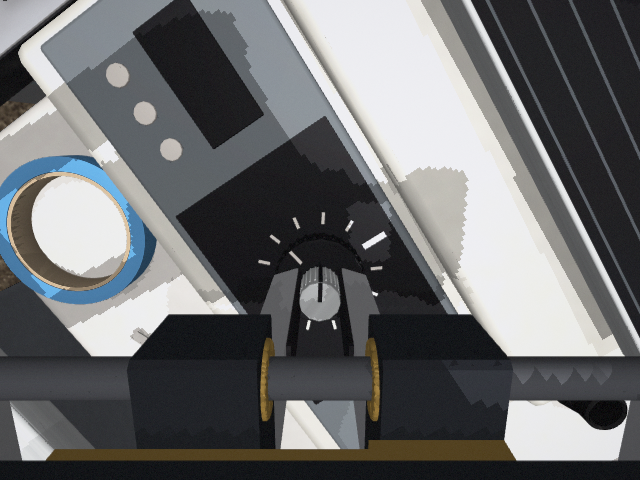

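```bash
python3 -m handwheel '[{"delta_pos":[0.6,0,0.4],"yaw":0.1},{"delta_pos":[0.6,0,0.4],"yaw":0.22},{"delta_pos":[0.6,0,0.4],"yaw":0.34},{"delta_pos":[0.6,0,0.4],"yaw":0.46},{"delta_pos":[0.6,0,0.4],"yaw":0.58},{"delta_pos":[0.6,0,0.4],"yaw":0.7},{"delta_pos":[0.6,0,0.4],"yaw":0.82},{"delta_pos":[0.6,0,0.4],"yaw":0.92},{"delta_pos":[0.6,0,0.4],"yaw":1.0},{"delta_pos":[0.6,0,0.4],"yaw":1.0},{"delta_pos":[0.6,0,0.4],"yaw":1.0}]'; python3 - <<'E'
from h import *
s=cam("wrist"); plan(.4151,.0096,.08,-1.583)
crop(s,220,170,420,320,4,"w26.png")
E
```

```text
time: 42.65
tool_pos: [0.4127, 0.01, 0.079]
ee_rot: [-1.575, 0.001, -1.581]
wrist_force: [-6.6, 1.6, 5.5]
width: 0.0173
at [0.4128 0.01   0.079 ] rpy [-1.575e+00  1.000e-03 -1.581e+00] w 0.0176 t 42.7
delta [ 0.4 -1.   2.3] yaw 0.002
```

View pics/w26.png

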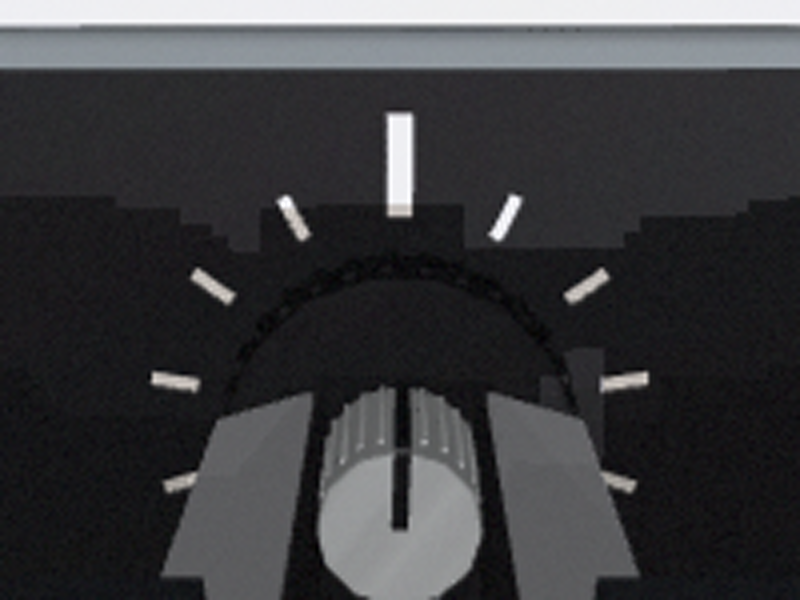

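```bash
python3 -m handwheel '[{"delta_pos":[0,0,0],"yaw":0},{"delta_pos":[0,0,0],"yaw":0},{"delta_pos":[0,0,0],"yaw":0},{"delta_pos":[0,0,0],"yaw":0},{"delta_pos":[0,0,0],"yaw":0}]' 140; python3 -m handwheel '[{"delta_pos":[0,-10,0],"yaw":0},{"delta_pos":[0,-40,0],"yaw":0},{"delta_pos":[0,-90,0],"yaw":0},{"delta_pos":[0,-140,0],"yaw":0},{"delta_pos":[0,-140,0],"yaw":0},{"delta_pos":[0,-140,0],"yaw":0}]'; python3 - <<'E'
from h import *
s=cam("wrist"); plan(.4151,.0096,.08,-1.583)
crop(s,265,165,375,265,7,"w27.png")
s=cam("scene"); cv2.imwrite("pics/s27.png",s["image"][:,:,::-1])
E
```

```text
time: 43.2
tool_pos: [0.4148, 0.0094, 0.0789]
ee_rot: [-1.57, 0.0, -1.583]
wrist_force: [0.8, -0.7, 0.4]
width: 0.0423
time: 43.8
tool_pos: [0.4156, 0.0092, 0.2211]
ee_rot: [-1.566, -0.0, -1.583]
wrist_force: [-0.4, 0.2, -0.8]
width: 0.0423
at [0.4146 0.0094 0.2191] rpy [-1.57   0.    -1.583] w 0.0422 t 43.85
delta [ -0.2 139.1   0.4] yaw 0.0
```

View pics/w27.png

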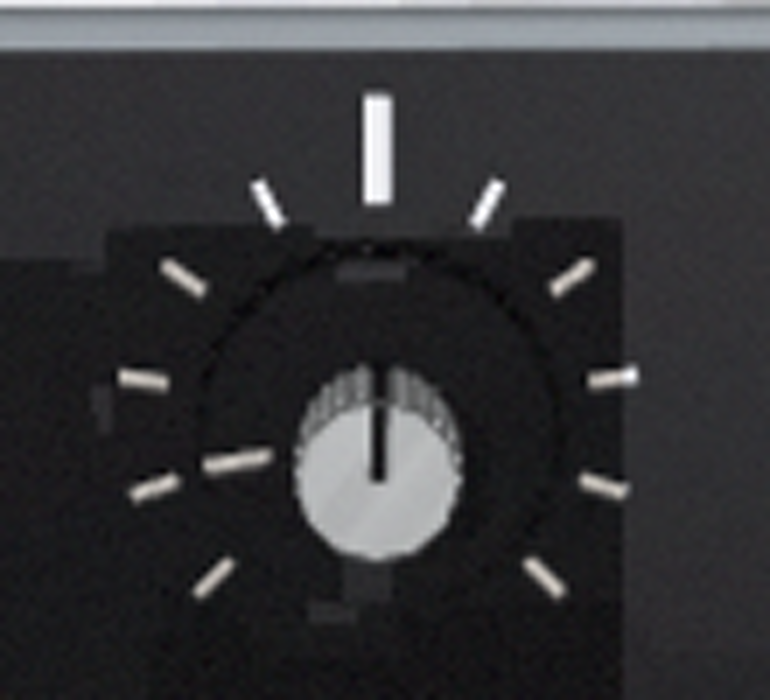

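View pics/s27.png

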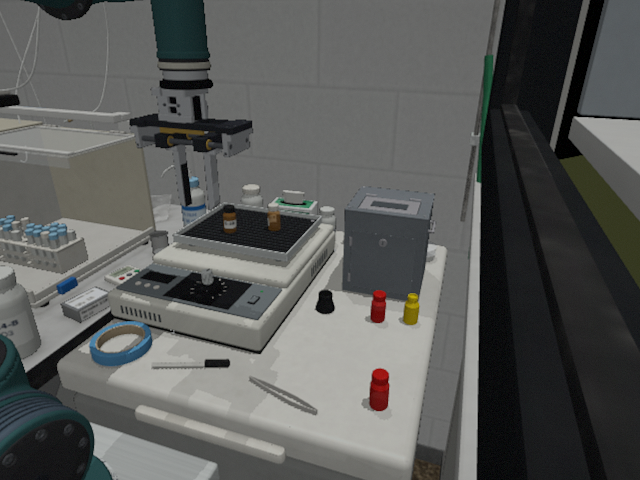

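```bash
python3 -c "
from bench import robot
print(robot.close_job())"
```

```text
the job is handed in; nothing more can be done
None
```

The job is done and handed in at about 44 s of the 210 s allowed. No verdict was reported.

- **Uncapped vials:** all four went through the slot one at a time. A wrist picture after each release showed the gripper and the slot empty. Afterwards the flap looked shut from above.
- **Capped vials:** both the white-capped and the black-capped vial stand upright in the shaker tray, as the last scene picture shows. I found only two capped vials on the freezer, so I took the third as absent.
- **Speed knob:** I turned it about 2.0 rad clockwise after all the vials were dealt with. In the last wrist picture its pointer lines up with the long middle mark.
- **Timer ring:** its white line is where it was before the turn.
- **Other things on the freezer:** the red and yellow look-alikes, the loupe and the bottle were not touched.

No check failed. The wrist-camera positions differed from the top-camera ones by up to about 3 mm. I allowed for this when aiming the grasps.

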